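# Steam-clean the cast silver ingots

## Task

Put every silver ingot from the wooden bin into the round pan, slide the loaded pan along the bench so that it stands wholly inside the painted ring of the steam cleaner, and press the pedal right down to its stop for a moment, then let it up. Afterwards slide the pan, with all its ingots, wholly onto the cork mat and leave it there. Never lift or tip the pan, and leave the other things on the bench where they are.

Things in the scene. Friction and masses are not known exactly. Their poses are not given: they have to be found in the camera images.
- ingot0: freshly cast silver ingot, a plain bar 48 x 16 x 14 mm (x, y, z), about 0.11 kg; origin at the centre of its underside, x along its length. It starts flat in the bin, lying roughly along the bin's x, neighbours 28 mm apart centre to centre. May be absent (None); all that are present must be cleaned
- ingot1: freshly cast silver ingot, a plain bar 48 x 16 x 14 mm (x, y, z), about 0.11 kg; origin at the centre of its underside, x along its length. It starts flat in the bin, lying roughly along the bin's x, neighbours 28 mm apart centre to centre. May be absent (None); all that are present must be cleaned
- ingot2: freshly cast silver ingot, a plain bar 48 x 16 x 14 mm (x, y, z), about 0.11 kg; origin at the centre of its underside, x along its length. It starts flat in the bin, lying roughly along the bin's x, neighbours 28 mm apart centre to centre. May be absent (None); all that are present must be cleaned
- ingot3: freshly cast silver ingot, a plain bar 48 x 16 x 14 mm (x, y, z), about 0.11 kg; origin at the centre of its underside, x along its length. It starts flat in the bin, lying roughly along the bin's x, neighbours 28 mm apart centre to centre. May be absent (None); all that are present must be cleaned
- ingot4: freshly cast silver ingot, a plain bar 48 x 16 x 14 mm (x, y, z), about 0.11 kg; origin at the centre of its underside, x along its length. It starts flat in the bin, lying roughly along the bin's x, neighbours 28 mm apart centre to centre. May be absent (None); all that are present must be cleaned
- bin: open wooden bin fixed to the bench, 132 x 152 x 38 mm outside, walls and floor 5 mm thick; origin at the centre of its underside, z up
- pan: loose round aluminium pan, 150 mm across outside, 22 mm high, wall 4 mm, floor 4 mm thick, about 0.5 kg, slides on the bench; origin at the centre of its underside, z up
- station: steam cleaner fixed to the bench: a white ring painted flat on the bench (178 mm across inside, 186 mm outside, no step) with a grey machine 205 mm tall behind it. Origin on the bench at the centre of the ring, x towards the machine. The machine's front face is 280 mm from the ring's centre; a thin copper nozzle sticks out to 210 mm from the centre, 105 to 140 mm above the bench
- ring_centre (a point): centre of the painted ring, at bench height
- mat: round cork drying mat let flush into the bench, 178 mm across (no step); origin at its centre, at bench height
- pedal_base: base of the steam pedal, fixed to the bench, 190 x 110 mm, 36 mm tall at the hinge end; origin at the centre of its underside. The hinge runs along its y, at x = +75 mm, 28 mm above the bench; the pedal rises from there towards its -x end
- tread (a point): point on the upper face of the pedal's ribbed tread, 120 mm from the hinge, on the pedal's midline: press here straight down. About 58 mm above the bench when up, 32 mm when fully down. The pedal plate is 88 mm wide and ends 40 mm beyond this point
- pedal (a joint): angle of the sprung pedal: 0 up (rest), 0.22 rad fully down at its stop; it springs back by itself. About 3 N at the tread starts it, about 8 N holds it at the stop
- flux_jar: bystander, loose: small round jar, 38 mm across, 45 mm tall; origin at the middle of its underside (a lying tool's: along its length)
- mallet: bystander, loose: mallet lying flat, 240 mm long, wooden handle; origin at the middle of its underside (a lying tool's: along its length)
- caliper: bystander, loose: steel vernier caliper lying flat, 210 mm long; origin at the middle of its underside (a lying tool's: along its length)
- mandrel: bystander, loose: upright tapered steel ring mandrel, 30 mm foot, 130 mm tall; origin at the middle of its underside (a lying tool's: along its length)
- bench_block: bystander, loose: square steel bench block, 64 x 64 x 22 mm; origin at the middle of its underside (a lying tool's: along its length)
- polish: bystander, loose: small bottle, 44 mm across, 85 mm tall; origin at the middle of its underside (a lying tool's: along its length)
- dish: bystander, loose: small white ceramic bowl, 70 mm across, 30 mm tall; origin at the middle of its underside (a lying tool's: along its length)

How it is judged:
On the way, in this order (a step that is already met when the one before it is completed fails the run):
1. the pan stands inside the painted ring with every ingot in it (horizontal distance between each of ingot0, ingot1, ingot2, ingot3, ingot4 and pan below 0.07 m and z of ingot0 in the frame of pan between -0.01 and 0.04 m and z of ingot1 in the frame of pan between -0.01 and 0.04 m and z of ingot2 in the frame of pan between -0.01 and 0.04 m and z of ingot3 in the frame of pan between -0.01 and 0.04 m and z of ingot4 in the frame of pan between -0.01 and 0.04 m and linear speed of each of ingot0, ingot1, ingot2, ingot3, ingot4, pan below 0.02 m/s and horizontal distance between pan and ring_centre below 0.014 m), for 0.3 s.
2. with the loaded pan inside the ring the pedal is held down at its stop (horizontal distance between each of ingot0, ingot1, ingot2, ingot3, ingot4 and pan below 0.07 m and z of ingot0 in the frame of pan between -0.01 and 0.04 m and z of ingot1 in the frame of pan between -0.01 and 0.04 m and z of ingot2 in the frame of pan between -0.01 and 0.04 m and z of ingot3 in the frame of pan between -0.01 and 0.04 m and z of ingot4 in the frame of pan between -0.01 and 0.04 m and horizontal distance between pan and ring_centre below 0.017 m and value of joint pedal above 0.195 rad), for 0.3 s.
At the end, for the whole second after the job is handed in: the pan stands flat and still on the cork mat, its centre within 14 mm of the mat's (so wholly on it), every ingot lies in the pan, and the pedal is up (below 0.03 rad) (horizontal distance between each of ingot0, ingot1, ingot2, ingot3, ingot4 and pan below 0.07 m and z of ingot0 in the frame of pan between -0.01 and 0.04 m and z of ingot1 in the frame of pan between -0.01 and 0.04 m and z of ingot2 in the frame of pan between -0.01 and 0.04 m and z of ingot3 in the frame of pan between -0.01 and 0.04 m and z of ingot4 in the frame of pan between -0.01 and 0.04 m and linear speed of each of ingot0, ingot1, ingot2, ingot3, ingot4, pan below 0.02 m/s and horizontal distance between pan and mat below 0.014 m and value of joint pedal below 0.03 rad and angle between pan's own z axis and vertical below 0.05 rad); the robot touches nothing.
It fails at once if the pan is lifted off the bench (its underside more than 20 mm up) or tipped over 0.3 rad (height (world z) of pan above 0.02 m or angle between pan's own z axis and vertical above 0.3 rad).
It fails at once if another thing on the bench is moved by more than 40 mm (distance of any of flux_jar, mallet, caliper, mandrel, bench_block, polish, dish from where it was at the start of the episode above 0.04 m).
Of ingot0, ingot1, ingot2, ingot3, ingot4 only 3 to 5 are there at a start; the rules pass over those that are not, and their reading is None.
At some moment in a run one of pan may be knocked a few centimetres aside while the robot is not near it.
Once in a run the grip may slacken for a moment while it holds something.
It also fails if it takes over 210 s, if anything falls off the work surface, if the arm or the gripper's body presses on something with over 40 N, if the wrist force passes 120 N, or if a joint passes its speed limit or range.

## Robot

A 6-joint arm with a two-finger parallel gripper is mounted at the origin on the work surface. World frame = base frame: x ahead of the robot, y to its left, z up, the work surface at z = 0. Lengths are in m, angles in rad, forces in N, time in s.
With the tool pointing down it reaches from about 0.375 to 0.975 m from the base axis. Payload 3.8 kg.
Tool frame: the origin (TCP) lies on the centre line of the jaws, within the pads' length; the fingertips stand 22 mm ahead of it and the grasp point (between the pads) lies 3 mm ahead of it (env.tip_reach is the z of the fingertips in the tool frame, in m); z points along the fingers, y is the line along which they close (so a half turn about z gives the same grasp; the last joint's range is limited). The gripper opens to 88 mm and grips with 3 to 60 N. Pads are 18 mm wide; open, the fingers measure 123 mm over their backs; the gripper's body (75 mm by 187 mm) begins 45 mm behind the grasp point.
Start: joints at [1.078, 0.264, 1.604, -0, 1.274, -0.037], TCP at [0.297, 0.606, 0.238] pointing down, gripper open.
Joint ranges: [-2.63, 2.63], [-0.94, 2.18], [0.31, 2.57], [-1.31, 4.45], [0, 2.66], [-2.55, 2.55]. Speed limits (rad/s): [2.57, 2.57, 3.14, 3.14, 3.14, 3.14].

## Interface

Orientations are given as a rotation vector (axis times angle).
In Python, from bench import readout, optics, order, env gives the robot as it stands.
- The arm moves only by the tool move_arm, never from a script. Its argument "commands" is a list of rows, each a list of 5 numbers: the shift along the tool's x, y, z normalised to -1 to 1, where 1 is 0.1 m, then the turn about the tool's z normalised to -1 to 1, where 1 is 180 degrees, then the opening, from -1 (shut) to 1 (fully open). In form: [[x, y, z, turn, gripper], ...]. A call has 1 to 12 rows; each row is the pose to reach, as a shift and turn from the pose commanded when the call began, along the tool's axes at that moment, turning the shorter way round; what a row does not reach only later rows make up. A row lasts 1/8 s, in which the tool goes at most 62.5 mm and 10.7 degrees, less where a joint would pass 70% of its speed; a pose out of reach is approached as far as the arm can. A call with a number of a shift or a turn outside -1 to 1 is refused whole. A call with a gripper value outside its range is refused whole. The fingers move at their own pace and stop on an object; the grip force is fixed at half the most. Time passes only in rows, so rows that repeat a pose let the fingers close. It gives the time, the measured TCP pose, the force, the opening and the grip force at its end, in the units of the state.
- readout.state(): the state, without advancing time (a new reading comes with each control period).
- optics.capture(name): name is "scene" or "top" or "wrist"; returns (picture, depth): 400x640x3 uint8, red, green, blue; 400x640 float32, m along the optical axis (not along the pixel's ray), 0 where there is no reading.
- optics.camera_params(name): a dict with "fx", "fy", "cx", "cy" (pixels), "R" (3x3) and "t" (3): a world point X has camera coordinates R X + t; the wrist camera has in their place "mount" (4x4, takes a point from camera to tool coordinates, whose origin is the TCP and whose axes are the flange's). Camera axes: x right, y down, z forward; pixel columns grow to the right and rows downward; lengths in m; the calibration is good to about 2 mm. The wrist camera is an equidistant fisheye: a pixel r from the principal point sees the ray r / f radians off the axis. A picture is of the moment at which its call begins: read the wrist's pose just before it. camera_params takes no time and is no camera call.
- order.sign_off(): hands the job in; it is judged then, once.
The state is a dict: "time": time; "joints": joint angles; "dq": joint speeds; "joint_torque": joint torques, N m; "tcp_pos": TCP position; "orientation": TCP orientation; "wrist_force": force on the tool from outside, world axes, zero at the start; "moment": the same for the moment, N m; "grip_width": finger opening in m; "gripper_force": force on a finger pad.
Only numpy, scipy, OpenCV 4.12 (cv2) and the standard library are available. Lean on these libraries where they do the work, as an engineer would, in place of code of your own. Each camera call takes 0.05 s, during which the arm holds its last target. There are 200 camera calls.

## Working session

There is one attempt and no reset: what is moved stays moved. The work goes in short steps, Python scripts to look and compute and a tool call to move; the robot and the scene stay as the last step left them, time stands still between calls to the robot, and variables do not carry over. Pictures are saved under pics/ and viewed, at most 14 in all, crops included, and the job is handed in when it is done.

Besides the shell and the picture viewer there is one more tool, called after ">>>" as a command line: name --pt "numbers of a row" for each row, then --argument value for the rest. move_arm: Moves the arm, as the interface text tells. Scaled input: -1 to 1 covers 0.1 m each way for a shift and 180 degrees each way for a turn. Its arguments: {"type":"object","properties":{"commands":{"type":"array","items":{"type":"array","items":{"type":"number","minimum":-1,"maximum":1}}}},"required":["commands"]}

```bash
ls; mkdir -p pics; cat > h.py <<'E'
from bench import readout, optics, order, env
import numpy as np, cv2
from scipy.spatial.transform import Rotation as Ro
def cloud(name):
    s=readout.state(); im,d=optics.capture(name); p=optics.camera_params(name)
    v,u=np.mgrid[0:400,0:640].astype(float)
    if 'R' in p:
        c=np.stack([(u-p['cx'])/p['fx']*d,(v-p['cy'])/p['fy']*d,d],-1)
        X=(c-np.array(p['t']))@np.array(p['R'])
    else:
        a=(u-p['cx'])/p['fx'];b=(v-p['cy'])/p['fy'];th=np.hypot(a,b)+1e-9
        k=np.tan(th)/th
        c=np.stack([a*k*d,b*k*d,d],-1)
        M=np.array(p['mount']); c=c@M[:3,:3].T+M[:3,3]
        X=c@Ro.from_rotvec(s['orientation']).as_matrix().T+np.array(s['tcp_pos'])
    return im,d,X
def save(im,n): cv2.imwrite('pics/'+n+'.png',im[...,::-1])
E
python3 - <<'E'
from h import *
im,d,X=cloud('top'); save(im,'top0'); np.savez('top0',im=im,d=d,X=X)
im,d,X=cloud('scene'); save(im,'scene0')
print(X[200,320], readout.state())
E
```

```text
pics
[0.48958429 0.02429196 0.00138157] {'time': 0.1, 'joints': array([ 1.07808917e+00,  2.64695477e-01,  1.60519442e+00, -6.90477408e-06,
        1.27370071e+00, -3.69204928e-02]), 'dq': array([-0.00064652, -0.00111976, -0.0024695 , -0.00083358, -0.00039405,
        0.00071563]), 'joint_torque': array([-3.62011806e-04, -5.03619325e+01, -3.58071899e+01,  7.30411615e-02,
        2.33088556e-02, -8.55424855e-05]), 'tcp_pos': array([0.29683479, 0.60553481, 0.23692384]), 'orientation': array([-7.09646778e-01, -3.05986132e+00,  3.03119467e-03]), 'wrist_force': array([ 0.10597873,  0.31544473, -0.56800562]), 'moment': array([-0.02452868,  0.00841405, -0.00724028]), 'gripper_force': 0.0, 'grip_width': 0.08811586842636311}
```

View pics/top0.png

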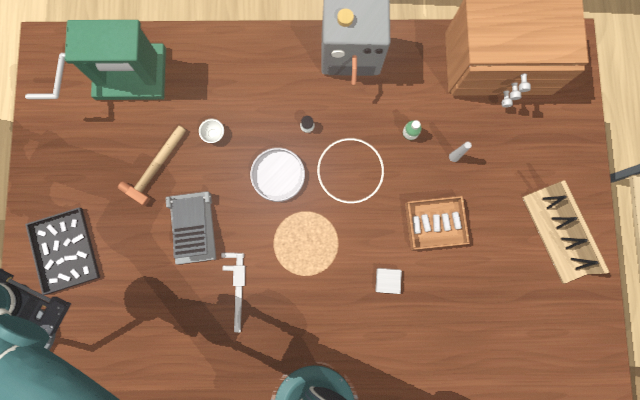

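View pics/scene0.png

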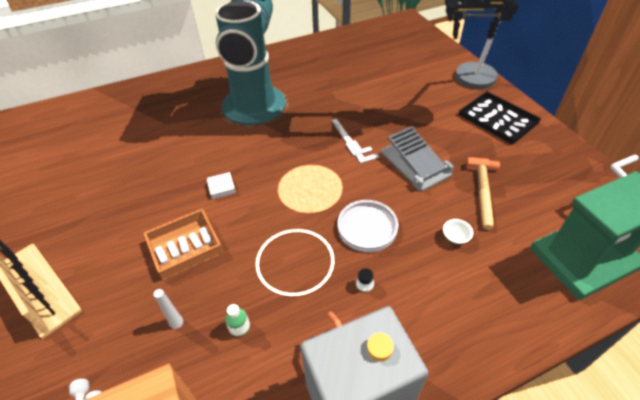

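The top view shows 5 ingots in the bin (417–458, 222), the pan at (278,175), the ring at (350,170), the mat at (306,243) and the pedal at (190,228).

```bash
cat > m.py <<'E'
from h import *
def fitc(P):
    A=np.c_[2*P,np.ones(len(P))]; s=np.linalg.lstsq(A,(P**2).sum(1),rcond=None)[0]
    return s[:2],np.sqrt(s[2]+s[:2]@s[:2])
def circ(P):
    for _ in range(6):
        c,r=fitc(P); e=abs(np.hypot(*(P-c).T)-r); P=P[e<max(0.003,2*np.median(e))]
    return c.round(4),r.round(4),len(P)
def pan(X,near,r=0.12):
    m=(np.hypot(X[...,0]-near[0],X[...,1]-near[1])<r)&(X[...,2]>0.015)&(X[...,2]<0.03)
    P=X[m][:,:2]; 
    (c,rr)=cv2.minEnclosingCircle(P.astype(np.float32))
    return circ_outer(P,np.array(c))
def circ_outer(P,c):
    for _ in range(5):
        d=np.hypot(*(P-c).T); Q=P[(d>0.066)&(d<0.081)]
        c=fitc(Q)[0]
    return c.round(4),fitc(Q)[1].round(4),len(Q)
E
python3 - <<'E'
from m import *
z=np.load('top0.npz');im,d,X=z['im'],z['d'],z['X'];g=im.astype(int)
def box(u0,u1,v0,v1):
    m=np.zeros((400,640),bool);m[v0:v1,u0:u1]=1;return m
b=box(310,395,130,210)
w=b&(g.min(2)>150); print('ring',circ(X[w][:,:2]))
hsv=cv2.cvtColor(im,cv2.COLOR_RGB2HSV)
b=box(265,350,205,285); print('matpix',g[243,306],g[243,360])
w=b&(g[...,0]>165)&(g[...,1]>110); w=w.astype(np.uint8)
n,l,st,ce=cv2.connectedComponentsWithStats(w); k=1+st[1:,4].argmax(); P=X[l==k][:,:2]
print('mat',P.mean(0),np.ptp(P,axis=0),cv2.minEnclosingCircle(P.astype(np.float32)))
print('pan',pan(X,X[175,278]), X[175,278])
# ingots
w=(box(408,468,198,248)&(g.min(2)>150)).astype(np.uint8)
n,l,st,ce=cv2.connectedComponentsWithStats(w)
for k in range(1,n):
    if st[k,4]<20: continue
    P=X[l==k];r=cv2.minAreaRect(P[:,:2].astype(np.float32));print('ing',st[k,4],np.round(r[0],4),np.round(r[1],4),r[2],np.median(P[:,2]))
# bin rim
m=box(395,480,185,260)&(X[...,2]>0.03);P=X[m];r=cv2.minAreaRect(P[:,:2].astype(np.float32));print('bin',r)
m=box(155,230,180,275)&(X[...,2]>0.012);P=X[m];r=cv2.minAreaRect(P[:,:2].astype(np.float32));print('ped',r)
for v in range(195,265,6): print(v,X[v,190].round(3))
for n,(u,v) in dict(jar=(307,124),cal=(238,290),dish=(211,131),blk=(389,281),mand=(455,158),pol=(412,131),malh=(133,193),mal2=(182,130)).items(): print(n,X[v,u].round(3))
m=(box(180,270,245,340))&(X[...,2]>0.004)
print('cal',X[m].min(0),X[m].max(0))
E
```

```text
ring (array([ 0.6359, -0.1079]), np.float64(0.0917), 359)
matpix [244 204 161] [157 107  79]
mat [0.43254002 0.02672375] [0.19156932 0.23285166] ((0.43070414662361145, 0.023041823878884315), 0.13320372998714447)
pan (array([0.6224, 0.0978]), np.float64(0.0726), 279) [ 6.23941895e-01  9.57637060e-02 -6.28051972e-05]
ing 117 [ 0.4007 -0.192 ] [0.0469 0.4255] 25.538984298706055 0.017949713597162742
ing 115 [ 0.4234 -0.1974] [0.0478 0.4523] 18.167030334472656 0.017224561765851753
ing 116 [ 0.4834 -0.3131] [0.0474 0.0206] 10.41007137298584 0.017679239398090688
ing 118 [ 0.4831 -0.3423] [0.0218 0.0491] 89.32089233398438 0.018289669355135332
ing 92 [ 0.3992 -0.1526] [0.0449 0.3505] 30.28346824645996 0.017697463678228928
bin ((0.450853168964386, -0.19698423147201538), (0.14787878096103668, 0.4558839797973633), 12.272407531738281)
ped ((0.4589780569076538, 0.20389458537101746), (0.418337345123291, 0.20422722399234772), 82.4161376953125)
195 [0.567 0.339 0.013]
201 [0.547 0.334 0.032]
207 [0.531 0.333 0.034]
213 [0.513 0.331 0.041]
219 [0.496 0.329 0.048]
225 [0.479 0.328 0.051]
231 [0.463 0.327 0.052]
237 [0.446 0.323 0.067]
243 [0.431 0.325 0.059]
249 [0.415 0.323 0.063]
255 [0.399 0.322 0.067]
261 [0.385 0.334 0.013]
jar [0.759 0.012 0.043]
cal [0.306 0.204 0.007]
dish [0.752 0.285 0.005]
blk [ 0.325 -0.205  0.019]
mand [ 0.661 -0.399  0.03 ]
pol [ 0.73  -0.275  0.063]
malh [0.573 0.492 0.023]
mal2 [0.752 0.364 0.019]
cal [0.17543944 0.01003224 0.00400001] [0.42819631 0.36256191 1.40221496]
```

```bash
cat >> m.py <<'E'
def plane(name,h):
    p=optics.camera_params(name);v,u=np.mgrid[0:400,0:640].astype(float)
    r=np.stack([(u-p['cx'])/p['fx'],(v-p['cy'])/p['fy'],np.ones_like(u)],-1)@np.array(p['R'])
    o=-np.array(p['R']).T@np.array(p['t']); return o+r*((h-o[2])/r[...,2])[...,None]
def box(u0,u1,v0,v1):
    m=np.zeros((400,640),bool);m[v0:v1,u0:u1]=1;return m
def mid(P):
    r=cv2.minAreaRect(P[:,:2].astype(np.float32));return np.round(r[0],4),np.round(r[1],4),round(r[2],1)
E
python3 - <<'E'
from m import *
z=np.load('top0.npz');im,d,X=z['im'],z['d'],z['X'];g=im.astype(int)
ok=(d>0.3)&(X[...,2]<0.3)
Z0=plane('top',0)
w=box(310,395,130,210)&(g.min(2)>150); print('ring',circ(Z0[w][:,:2]))
w=(box(265,350,205,285)&(g[...,0]>185)&(g[...,1]>135)).astype(np.uint8)
cs=max(cv2.findContours(w,cv2.RETR_EXTERNAL,cv2.CHAIN_APPROX_NONE)[0],key=cv2.contourArea)[:,0]
print('mat',circ(Z0[cs[:,1],cs[:,0],:2]))
Zp=plane('top',0.022)
hsv=cv2.cvtColor(im,cv2.COLOR_RGB2HSV)
w=(box(240,313,140,208)&(hsv[...,1]<60)&(g.min(2)>110)).astype(np.uint8)
cs=max(cv2.findContours(w,cv2.RETR_EXTERNAL,cv2.CHAIN_APPROX_NONE)[0],key=cv2.contourArea)[:,0]
print('pan',circ(Zp[cs[:,1],cs[:,0],:2]))
Zi=plane('top',0.019)
w=(box(408,468,198,248)&(g.min(2)>150)).astype(np.uint8)
n,l,st,ce=cv2.connectedComponentsWithStats(w)
for k in range(1,n):
    if st[k,4]>20: print('ing',mid(Zi[l==k]),np.median(X[(l==k)&ok][:,2]))
m=ok&box(395,480,185,260)&(X[...,2]>0.03);print('bin',mid(X[m]))
m=ok&box(155,230,180,275)&(X[...,2]>0.012);print('ped',mid(X[m]))
m=ok&box(155,230,180,275)&(X[...,2]>0.042);print('plate',mid(X[m]))
for n,(a) in dict(cal=(215,255,245,340),jar=(295,318,112,136),dish=(195,228,116,146),blk=(370,405,265,298),mal=(112,192,120,210)).items():
    m=ok&box(*a)&(X[...,2]>0.005); print(n,X[m].min(0).round(3),X[m].max(0).round(3))
p=optics.camera_params('wrist');print(p)
E
```

```text
ring (array([ 0.6369, -0.1077]), np.float64(0.0916), 386)
mat (array([0.4321, 0.0201]), np.float64(0.0889), 183)
pan (array([0.6223, 0.0966]), np.float64(0.0755), 153)
ing (array([ 0.4848, -0.3669]), array([0.0479, 0.0184]), 7.4) 0.01794252670095408
ing (array([ 0.4885, -0.3958]), array([0.0465, 0.0186]), 8.3) 0.017187463863662666
ing (array([ 0.4827, -0.3109]), array([0.0475, 0.0184]), 10.1) 0.017679239398090688
ing (array([ 0.4824, -0.3396]), array([0.0166, 0.0475]), 87.3) 0.018289669355135332
ing (array([ 0.4776, -0.2865]), array([0.0471, 0.0143]), 3.2) 0.017597415382143364
bin (array([ 0.4812, -0.339 ]), array([0.1325, 0.1534]), 5.2)
ped (array([0.4656, 0.3203]), array([0.2194, 0.1338]), 9.5)
plate (array([0.4674, 0.3309]), array([0.1429, 0.0892]), 6.7)
cal [0.176 0.16  0.005] [0.428 0.268 0.017]
jar [ 0.737 -0.016  0.005] [0.803 0.041 0.052]
dish [0.712 0.24  0.005] [0.795 0.327 0.037]
blk [ 0.283 -0.242  0.005] [ 0.368 -0.154  0.03 ]
mal [0.524 0.329 0.005] [0.786 0.562 0.045]
{'fx': 309.70691628693146, 'fy': 309.70691628693146, 'cx': 312.8694961432975, 'cy': 204.04680131702665, 'mount': array([[ 1.41615741e-04, -9.57839740e-01, -2.87302997e-01,
         7.55754337e-02],
       [ 9.99999338e-01, -1.92315653e-04,  1.13407526e-03,
        -1.16428488e-03],
       [-1.14151522e-03, -2.87302968e-01,  9.57839079e-01,
        -1.45879214e-01],
       [ 0.00000000e+00,  0.00000000e+00,  0.00000000e+00,
         1.00000000e+00]])}
```

>>> move_arm --pt "-1 0 0 0.317 0.5" --pt "-1 0 0 0.317 0.5" --pt "-1 0 0 0.317 0.5" --pt "-1 0 0 0.317 0.5" --pt "-1 0 0 0.317 0.5" --pt "-1 0 0 0.317 0.5"

```text
time: 0.85
tcp_pos: [0.3868, 0.5616, 0.2373]
orientation: [2.089, 2.346, -0.002]
wrist_force: [-0.2, 0.7, -0.1]
grip_width: 0.0662
gripper_force: 0.0
```

>>> move_arm --pt "-0.5 0 0 0 0.5" --pt "-1 0 0 0 0.5"

```text
time: 1.1
tcp_pos: [0.3985, 0.4617, 0.2371]
orientation: [2.084, 2.351, -0.002]
wrist_force: [0.7, -0.0, -0.3]
grip_width: 0.0657
gripper_force: 0.0
```

>>> move_arm --pt "-0.5 0 0 0 0.5" --pt "-1 0 0 0 0.5"

```text
time: 1.35
tcp_pos: [0.4104, 0.3617, 0.2375]
orientation: [2.085, 2.35, -0.001]
wrist_force: [0.6, -0.4, 0.5]
grip_width: 0.0663
gripper_force: 0.0
```

>>> move_arm --pt "-0.5 0 0 0 0.5" --pt "-1 0 0 0 0.5"

```text
time: 1.6
tcp_pos: [0.4222, 0.2625, 0.2377]
orientation: [-2.085, -2.35, 0.001]
wrist_force: [0.7, 0.8, 1.1]
grip_width: 0.0658
gripper_force: 0.0
```

>>> move_arm --pt "-0.5 0 0 0 0.5" --pt "-1 0 0 0 0.5"

```text
time: 1.85
tcp_pos: [0.4341, 0.1633, 0.2378]
orientation: [-2.085, -2.35, 0.001]
wrist_force: [-0.1, -0.1, 1.1]
grip_width: 0.0659
gripper_force: 0.0
```

>>> move_arm --pt "-0.5 0 0 0 0.5" --pt "-1 0 0 0 0.5"

```text
time: 2.1
tcp_pos: [0.446, 0.064, 0.2378]
orientation: [-2.085, -2.35, 0.0]
wrist_force: [0.7, 1.2, 0.5]
grip_width: 0.0662
gripper_force: 0.0
```

>>> move_arm --pt "-0.5 0 0 0 0.5" --pt "-1 0 0 0 0.5"

```text
time: 2.35
tcp_pos: [0.4579, -0.0352, 0.2379]
orientation: [-2.085, -2.35, -0.0]
wrist_force: [0.5, 0.8, -0.8]
grip_width: 0.0664
gripper_force: 0.0
```

>>> move_arm --pt "-0.5 0 0 0 0.5" --pt "-1 0 0 0 0.5"

```text
time: 2.6
tcp_pos: [0.4698, -0.1345, 0.2378]
orientation: [-2.085, -2.349, -0.0]
wrist_force: [1.1, -0.5, 0.0]
grip_width: 0.066
gripper_force: 0.0
```

>>> move_arm --pt "-0.5 0 0 0 0.5" --pt "-1 0 0 0 0.5" --pt "-1 0 0 0 0.5" --pt "-1 0 0 0 0.5" --pt "-1 0 0 0 0.5"

```text
time: 3.22
tcp_pos: [0.4818, -0.231, 0.2379]
orientation: [-2.083, -2.35, -0.0]
wrist_force: [-0.0, 0.2, -0.3]
grip_width: 0.066
gripper_force: 0.0
```

```bash
cat >> m.py <<'E'
def wplane(h,s):
    p=optics.camera_params('wrist');v,u=np.mgrid[0:400,0:640].astype(float)
    a=(u-p['cx'])/p['fx'];b=(v-p['cy'])/p['fy'];th=np.hypot(a,b)+1e-9
    r=np.stack([a*np.sin(th)/th,b*np.sin(th)/th,np.cos(th)],-1)
    M=np.array(p['mount']);R=Ro.from_rotvec(s['orientation']).as_matrix()
    r=r@M[:3,:3].T@R.T; o=R@M[:3,3]+np.array(s['tcp_pos'])
    return o+r*((h-o[2])/r[...,2])[...,None]
def yaw(s): y=Ro.from_rotvec(s['orientation']).as_matrix()[:,1]; return np.arctan2(y[1],y[0])
def shift(target,s=None):
    s=s or readout.state(); R=Ro.from_rotvec(s['orientation']).as_matrix()
    return (R.T@(np.array(target)-np.array(s['tcp_pos']))/0.1).round(3)
E
python3 - <<'E'
from m import *
s=readout.state(); im,d,X=cloud('wrist'); save(im,'w0'); Z=wplane(0.019,s)
g=im.astype(int)
w=((g.min(2)>150)&(abs(Z[...,0]-.481)<.065)&(abs(Z[...,1]+.339)<.075)).astype(np.uint8)
n,l,st,ce=cv2.connectedComponentsWithStats(w)
for k in range(1,n):
    if st[k,4]>40: print(ce[k].round(),st[k,4],mid(Z[l==k]),mid(X[l==k]),np.median(X[l==k][:,2]))
E
```

```text
[305. 220.] 392 (array([ 0.4777, -0.2873]), array([0.0469, 0.0142]), 3.2) (array([ 0.4646, -0.23  ]), array([0.0472, 0.138 ]), 12.5) 0.018111417820957182
[307. 238.] 498 (array([ 0.4817, -0.3115]), array([0.0479, 0.0191]), 11.2) (array([ 0.4724, -0.2439]), array([0.0488, 0.1711]), 7.2) 0.017719693081492238
[304. 257.] 478 (array([ 0.4816, -0.3398]), array([0.0474, 0.0199]), 0.8) (array([ 0.4723, -0.2575]), array([0.0477, 0.1984]), 6.3) 0.017615755006651912
[303. 275.] 433 (array([ 0.4835, -0.3657]), array([0.0475, 0.0204]), 7.2) (array([ 0.4791, -0.2707]), array([0.0488, 0.2261]), 2.7) 0.017572115738800298
[304. 294.] 252 (array([ 0.4882, -0.3974]), array([0.0475, 0.0167]), 18.3) (array([ 0.4885, -0.4016]), array([0.0462, 0.0192]), 12.5) 0.017996431857408526
```

View pics/w0.png

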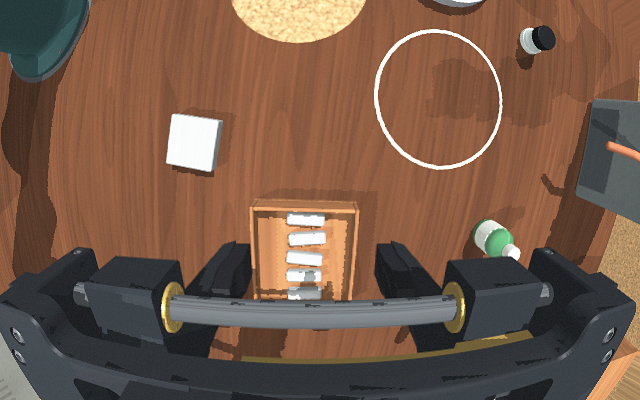

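The wrist view shows five ingots at columns 303–307, rows 220–294 in the bin, matching the top-view positions.

>>> move_arm --pt "-0.53 -0.1 0.5 0 0.5" --pt "-0.53 -0.1 1 0 0.5" --pt "-0.53 -0.1 1 0 0.5"

```text
time: 3.65
tcp_pos: [0.4747, -0.2832, 0.1334]
orientation: [-2.078, -2.342, 0.002]
wrist_force: [-0.0, -0.2, 1.4]
grip_width: 0.066
gripper_force: 0.0
```

>>> move_arm --pt "0 0 0.35 0 0.5" --pt "0 0 0.7 0 0.5" --pt "0 0 1 0 0.5" --pt "0 0 1 0 0.5"

```text
time: 4.15
tcp_pos: [0.4781, -0.2845, 0.0382]
orientation: [-2.082, -2.349, 0.0]
wrist_force: [0.3, 0.3, 0.6]
grip_width: 0.0661
gripper_force: 0.0
```

>>> move_arm --pt "0 0 0.09 0 0.5" --pt "0 0 0.09 0 0.5" --pt "0 0 0.09 0 -0.5" --pt "0 0 0.09 0 -0.5" --pt "0 0 0.09 0 -0.5" --pt "0 0 0.09 0 -0.5" --pt "0 0 0.09 0 -0.5"

```text
time: 5.03
tcp_pos: [0.4783, -0.2861, 0.0291]
orientation: [-2.085, -2.35, 0.0]
wrist_force: [-0.2, 0.7, -0.0]
grip_width: 0.0223
gripper_force: 0.0
```

>>> move_arm --pt "0 0 -0.3 0 -0.5" --pt "0 0 -0.7 0 -0.5" --pt "0 0 -1 0 -0.5" --pt "0 0 -1 0 -0.5"

```text
time: 5.52
tcp_pos: [0.4803, -0.2874, 0.1321]
orientation: [2.081, 2.345, 0.001]
wrist_force: [-0.3, 0.2, 0.6]
grip_width: 0.022
gripper_force: 0.0
```

```bash
cat > ing.py <<'E'
from m import *
s=readout.state(); im,d,X=cloud('top'); Z=plane('top',0.019)
print(env.tip_reach, yaw(s)*57.3)
save(cv2.resize(im[170:270,380:500],(720,600),interpolation=cv2.INTER_CUBIC),'c1')
im,d,X=cloud('wrist'); save(im[190:310,220:400],'c2')
c=cv2.imread('pics/c1.png');e=cv2.resize(cv2.imread('pics/c2.png'),(720,480));
cv2.imwrite('pics/c3.png',cv2.resize(np.vstack([c,e]),(400,600)))
E
python3 ing.py
```

```text
0.022 6.8252420215192515
```

View pics/c3.png

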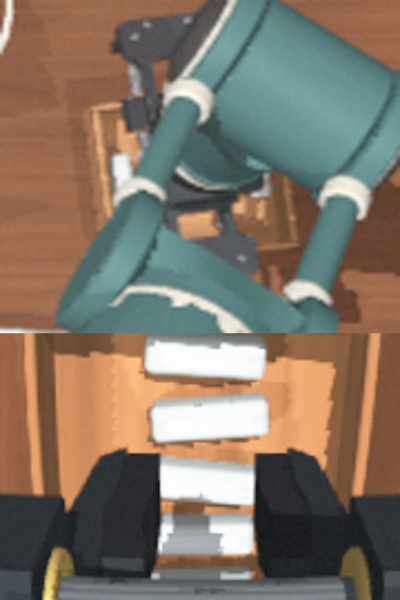

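```bash
cat > ing.py <<'E'
from m import *
s=readout.state(); im,d,X=cloud('wrist'); Z=wplane(0.019,s)
g=im.astype(int)
w=((g.min(2)>150)&(abs(Z[...,0]-.481)<.065)&(abs(Z[...,1]+.339)<.08)).astype(np.uint8)
n,l,st,ce=cv2.connectedComponentsWithStats(w)
for k in range(1,n):
    if st[k,4]>40:
        k=l==k;print(ce[l[k][0]].round(),mid(Z[k]),np.median(X[k],0).round(4))
print(s['tcp_pos'],s['grip_width'])
E
python3 ing.py
```

```text
[313. 203.] (array([ 0.4769, -0.2874]), array([0.0469, 0.0143]), 4.9) [ 0.4767 -0.2879  0.0182]
[315. 229.] (array([ 0.4815, -0.3115]), array([0.0463, 0.0183]), 10.9) [ 0.4813 -0.3117  0.0179]
[313. 258.] (array([ 0.4829, -0.3397]), array([0.0402, 0.0197]), 0.0) [ 0.4828 -0.3396  0.0179]
[314. 283.] (array([ 0.4855, -0.3652]), array([0.0416, 0.0192]), 6.9) [ 0.4887 -0.3669  0.0179]
[325. 299.] (array([ 0.5006, -0.3831]), array([0.0148, 0.0036]), 6.3) [ 0.5003 -0.3894  0.0108]
[ 0.47809091 -0.28592118  0.12865166] 0.02191784234270244
```

>>> move_arm --pt "0 0 0 0 0.5" --pt "0 0 0.4 0 0.5" --pt "0 0 0.8 0 0.5" --pt "0 0 1 0 0.5" --pt "0 0 1 0 0.5" --pt "0 0 1 0 0.5" --pt "0 0 1 0 0.5"

```text
time: 6.55
tcp_pos: [0.4793, -0.2867, 0.0304]
orientation: [2.084, 2.348, 0.001]
wrist_force: [0.2, -0.1, 0.0]
grip_width: 0.0664
gripper_force: 0.0
```

```bash
python3 - <<'E'
from m import *
s=readout.state(); im,d,X=cloud('wrist'); save(cv2.resize(im[120:400,120:520],(800,560)),'w2')
p=optics.camera_params('scene')
im,d,X=cloud('scene'); save(cv2.resize(im[160:300,100:300],(800,560)),'s2')
print(s['tcp_pos'],s['grip_width'])
E
```

```text
[ 0.47932282 -0.28673853  0.0303942 ] 0.06637885793240869
```

View pics/w2.png

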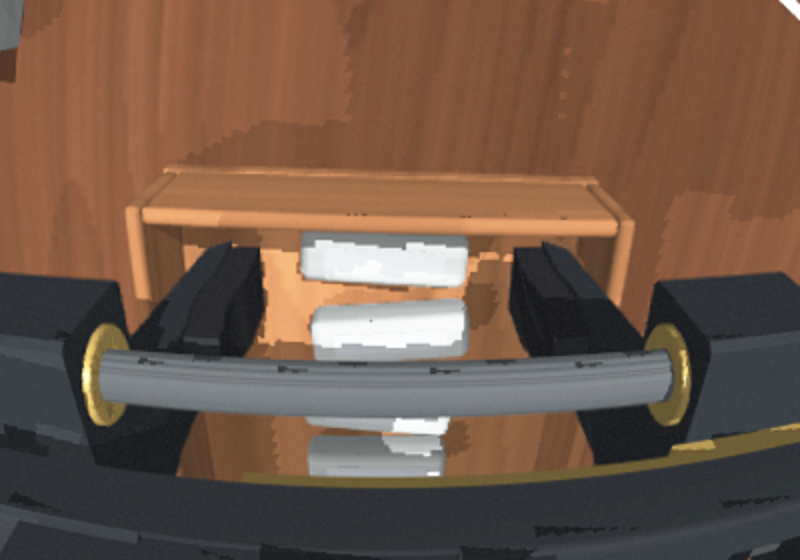

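View pics/s2.png

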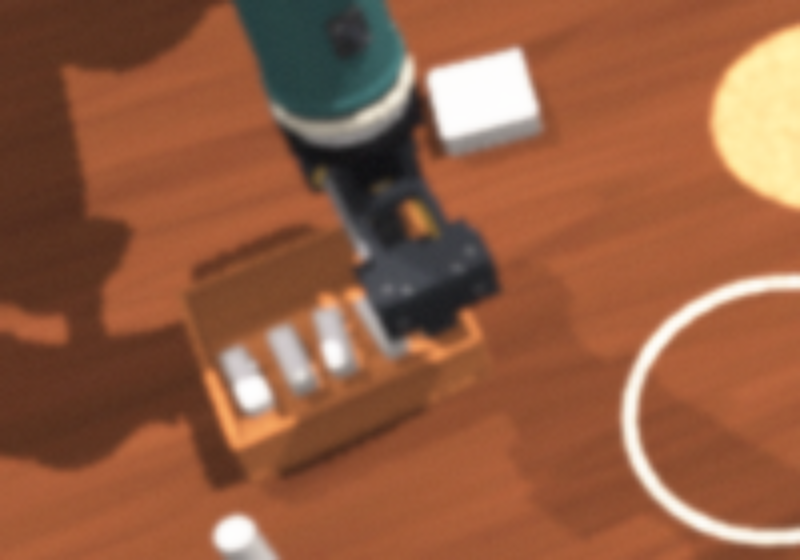

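>>> move_arm --pt "0 0 0.02 0 0.3" --pt "0 0 0.02 0 0.2" --pt "0 0 0.02 0 0.1" --pt "0 0 0.02 0 0.05" --pt "0 0 0.02 0 0" --pt "0 0 0.02 0 0" --pt "0 0 0.02 0 0"

```text
time: 7.52
tcp_pos: [0.4784, -0.2861, 0.0271]
orientation: [2.085, 2.35, 0.0]
wrist_force: [0.0, 0.9, -0.0]
grip_width: 0.0442
gripper_force: 0.0
```

```bash
python3 - <<'E'
from m import *
s=readout.state(); im,d,X=cloud('wrist'); save(cv2.resize(im[120:400,120:520],(800,560)),'w3')
p=optics.camera_params('wrist');M=np.linalg.inv(np.array(p['mount']))
for q in [(0,0,.022),(0,.022,.022),(0,-.022,.022),(0,.022,-.01)]:
    c=(M@np.array([*q,1]))[:3];th=np.arctan2(np.hypot(c[0],c[1]),c[2]);r=th*p['fx']/np.hypot(c[0],c[1])
    print(q,((c[0]*r+p['cx']-120)*2).round(),((c[1]*r+p['cy']-120)*2).round())
print(s['tcp_pos'],s['grip_width'],s['gripper_force'])
E
```

```text
(0, 0, 0.022) 391.0 245.0
(0, 0.022, 0.022) 465.0 245.0
(0, -0.022, 0.022) 317.0 245.0
(0, 0.022, -0.01) 481.0 296.0
[ 0.47836745 -0.28609797  0.0271079 ] 0.044233638334567706 0.0
```

View pics/w3.png

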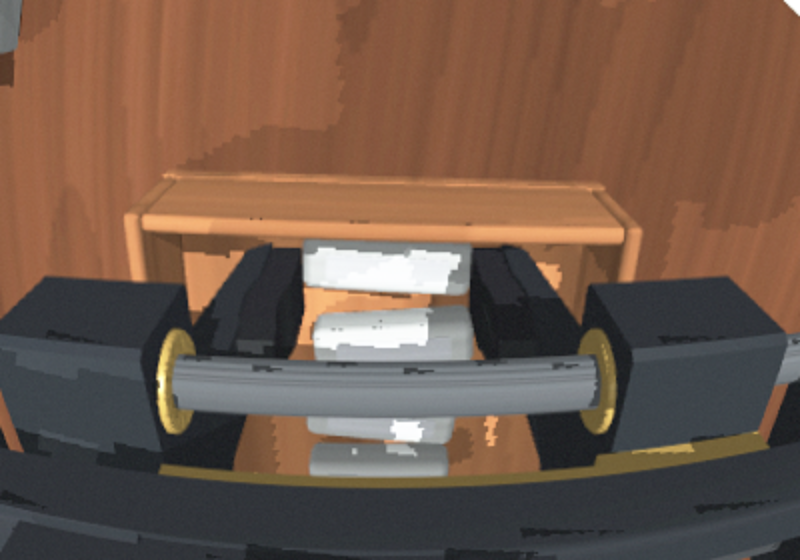

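>>> move_arm --pt "0 0 0 0 -0.1" --pt "0 0 0 0 -0.1" --pt "0 0 0 0 -0.1"

```text
time: 7.95
tcp_pos: [0.4784, -0.2861, 0.0271]
orientation: [2.085, 2.35, 0.0]
wrist_force: [0.1, 0.5, 0.2]
grip_width: 0.0395
gripper_force: 0.0
```

```bash
python3 - <<'E'
from m import *
s=readout.state(); im,d,X=cloud('wrist'); save(cv2.resize(im[120:400,120:520],(800,560)),'w4')
print(s['tcp_pos'],s['grip_width'],s['gripper_force'],s['wrist_force'])
E
```

```text
[ 0.47836583 -0.28608739  0.02713999] 0.03953512638471778 0.0 [0.14879658 0.49857151 0.23262896]
```

View pics/w4.png

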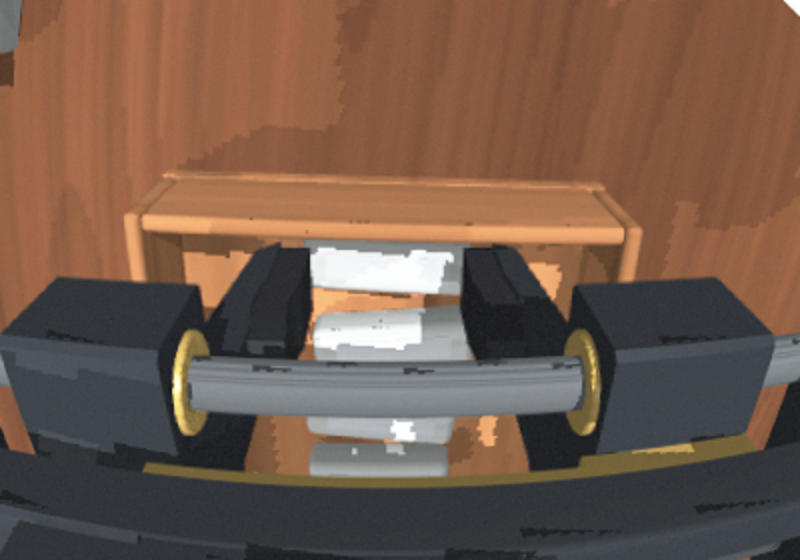

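```bash
python3 - <<'E'
from m import *
s=readout.state(); im,d,X=cloud('wrist'); R=Ro.from_rotvec(s['orientation']).as_matrix()
T=(X-np.array(s['tcp_pos']))@R
for u in (295,478,490):
  for v in (238,246,252,262,280,300,320): 
    print((u,v),T[120+v//2,120+u//2].round(4),X[120+v//2,120+u//2].round(3))
E
```

```text
(295, 238) [ 0.0017 -0.029   0.0231] [ 0.449 -0.288  0.004]
(295, 246) [-0.0009 -0.0292  0.0231] [ 0.449 -0.29   0.004]
(295, 252) [ 0.0089 -0.0251 -0.0029] [ 0.452 -0.28   0.03 ]
(295, 262) [ 0.0094 -0.0241 -0.0099] [ 0.453 -0.28   0.037]
(295, 280) [ 0.0083 -0.0231 -0.0173] [ 0.454 -0.281  0.044]
(295, 300) [ 0.0061 -0.0225 -0.0232] [ 0.455 -0.283  0.05 ]
(295, 320) [ 0.0025 -0.0223 -0.0259] [ 0.456 -0.286  0.053]
(478, 238) [ 0.0158  0.0204 -0.0099] [ 0.497 -0.268  0.037]
(478, 246) [-0.0005  0.0258  0.0221] [ 0.504 -0.284  0.005]
(478, 252) [ 0.009   0.0218 -0.0031] [ 0.499 -0.275  0.03 ]
(478, 262) [ 0.009   0.0209 -0.009 ] [ 0.498 -0.275  0.036]
(478, 280) [ 0.009   0.0196 -0.0188] [ 0.497 -0.275  0.046]
(478, 300) [ 0.0072  0.0188 -0.0251] [ 0.496 -0.277  0.052]
(478, 320) [ 0.0019  0.0192 -0.025 ] [ 0.497 -0.282  0.052]
(490, 238) [ 0.0156  0.0234 -0.0096] [ 0.5   -0.268  0.037]
(490, 246) [-0.0008  0.0296  0.0227] [ 0.508 -0.283  0.004]
(490, 252) [ 0.009   0.0249 -0.0031] [ 0.502 -0.274  0.03 ]
(490, 262) [ 0.0089  0.0239 -0.009 ] [ 0.501 -0.274  0.036]
(490, 280) [ 0.0095  0.0222 -0.0198] [ 0.499 -0.274  0.047]
(490, 300) [ 0.0095  0.0207 -0.0294] [ 0.498 -0.274  0.057]
(490, 320) [ 0.0092  0.0195 -0.0374] [ 0.497 -0.275  0.065]
```

Depth shows the fingertips actually end level with the TCP (tool z≈0), not 22 mm ahead of it. The fingers were therefore closing above the ingot, so I'll reopen and go 18 mm lower.

>>> move_arm --pt "0 0 0 0 0.5" --pt "0 0 0 0 0.5" --pt "0 0 0 0 0.5" --pt "0 0 0.1 0 0.5" --pt "0 0 0.1 0 0.5" --pt "0 0 0.17 0 0.5" --pt "0 0 0.17 0 0.5"

```text
time: 8.93
tcp_pos: [0.4777, -0.2857, 0.0093]
orientation: [-2.084, -2.349, 0.0]
wrist_force: [0.6, 0.1, 1.5]
grip_width: 0.066
gripper_force: 0.0
```

>>> move_arm --pt "0 0 0 0 -0.5" --pt "0 0 0 0 -0.5" --pt "0 0 0 0 -0.5" --pt "0 0 0 0 -0.5" --pt "0 0 0 0 -0.5" --pt "0 0 0 0 -0.5"

```text
time: 9.68
tcp_pos: [0.4785, -0.2862, 0.0103]
orientation: [2.085, 2.349, 0.0]
wrist_force: [0.1, 0.1, 0.2]
grip_width: 0.0475
gripper_force: 30.0
```

>>> move_arm --pt "0 0 -0.3 0 -0.5" --pt "0 0 -0.7 0 -0.5" --pt "0 0 -1 0 -0.5" --pt "0 0 -1 0 -0.5"

```text
time: 10.18
tcp_pos: [0.4802, -0.2872, 0.1127]
orientation: [2.082, 2.346, 0.001]
wrist_force: [0.7, 0.1, -0.7]
grip_width: 0.0475
gripper_force: 30.0
```

>>> move_arm --pt "0.3 0.3 0 0 -0.5" --pt "0.7 0.65 0 0 -0.5" --pt "1 0.95 0 0 -0.5"

```text
time: 10.55
tcp_pos: [0.56, -0.1736, 0.1076]
orientation: [-2.083, -2.347, 0.002]
wrist_force: [-0.1, -1.0, -0.7]
grip_width: 0.0476
gripper_force: 30.0
```

>>> move_arm --pt "0.4 0.4 0 0 -0.5" --pt "0.8 0.7 0 0 -0.5" --pt "1 0.94 0 0 -0.5"

```text
time: 10.92
tcp_pos: [0.6414, -0.0624, 0.1071]
orientation: [-2.081, -2.349, 0.003]
wrist_force: [-0.2, -0.2, -1.8]
grip_width: 0.0473
gripper_force: 30.0
```

>>> move_arm --pt "0.4 0 0 0 -0.5" --pt "0.8 0 0 0 -0.5" --pt "1 0 0 0 -0.5"

```text
time: 11.3
tcp_pos: [0.6285, 0.036, 0.1075]
orientation: [-2.081, -2.349, 0.004]
wrist_force: [0.3, -0.5, -0.7]
grip_width: 0.0475
gripper_force: 30.0
```

>>> move_arm --pt "0.4 0 0 0 -0.5" --pt "0.8 0 0 0 -0.5" --pt "1 0 0 0 -0.5" --pt "1 0 0 0 -0.5" --pt "1 0 0 0 -0.5"

```text
time: 11.92
tcp_pos: [0.6186, 0.1324, 0.1098]
orientation: [2.086, 2.349, -0.001]
wrist_force: [0.2, 0.6, -0.9]
grip_width: 0.0476
gripper_force: 30.0
```

```bash
cat > panw.py <<'E'
from m import *
import sys
def panpos(cam='wrist'):
    s=readout.state(); im,d,X=cloud(cam)
    z=X[...,2]; hsv=cv2.cvtColor(im,cv2.COLOR_RGB2HSV)
    near=np.array([float(sys.argv[1]),float(sys.argv[2])])
    rad=np.hypot(X[...,0]-near[0],X[...,1]-near[1])
    m=(d>0.02)&(z>0.016)&(z<0.027)&(rad<0.13)&(hsv[...,1]<70)
    P=X[m][:,:2]
    # robust circle of radius 73 via vote
    best=None;rng=np.random.default_rng(0)
    for _ in range(400):
        c,r=fitc(P[rng.choice(len(P),3,False)])
        if abs(r-.073)>.003: continue
        n=(abs(np.hypot(*(P-c).T)-.073)<.003).sum()
        if best is None or n>best[0]: best=(n,c)
    c=best[1]
    for _ in range(5):
        Q=P[abs(np.hypot(*(P-c).T)-.073)<.0035];c=fitc(Q)[0]
    return c,fitc(Q)[1],len(Q),len(P)
for cam in sys.argv[3:]: print(cam,panpos(cam))
s=readout.state();print(s['tcp_pos'],s['grip_width'],s['time'],yaw(s)*57.3)
E
python3 panw.py .622 .097 wrist scene
```

```text
wrist (array([0.62252167, 0.09627177]), np.float64(0.07189865254655668), 1568, 1582)
scene (array([0.62767789, 0.09425115]), np.float64(0.07257758929385247), 345, 357)
[0.61870478 0.13215844 0.11001654] 0.04767918094406601 12.025 6.751636869651098
```

>>> move_arm --pt "0.04 0 0.35 0 -0.5" --pt "0.04 0 0.7 0 -0.5" --pt "0.04 0 0.9 0 -0.5" --pt "0.04 0 1 0 -0.5" --pt "0.04 0 1 0 -0.5" --pt "0.04 0 1 0 -0.5"

```text
time: 12.78
tcp_pos: [0.6191, 0.1376, 0.0112]
orientation: [2.085, 2.349, 0.003]
wrist_force: [0.6, -0.7, -1.0]
grip_width: 0.0475
gripper_force: 30.0
```

>>> move_arm --pt "0 0 0 0 0.2" --pt "0 0 0 0 0.2" --pt "0 0 0 0 0.2" --pt "0 0 -0.4 0 0.2" --pt "0 0 -1 0 0.2" --pt "0 0 -1 0 0.5"

```text
time: 13.52
tcp_pos: [0.6228, 0.1385, 0.1168]
orientation: [2.08, 2.344, 0.015]
wrist_force: [0.5, -0.5, 0.0]
grip_width: 0.0609
gripper_force: 0.0
```

```bash
python3 panw.py .622 .097 wrist
```

```text
wrist (array([0.62246511, 0.09603113]), np.float64(0.07205510185100049), 1425, 2292)
[0.62052346 0.13805108 0.11371697] 0.06414127219007842 13.575 6.834247237312332
```

>>> move_arm --pt "-0.4 -0.4 0 0 0.5" --pt "-0.8 -0.8 0 0 0.5" --pt "-1 -0.95 0 0 0.5"

```text
time: 13.95
tcp_pos: [0.5315, 0.0254, 0.1075]
orientation: [-2.084, -2.346, 0.006]
wrist_force: [0.6, -1.1, 0.2]
grip_width: 0.066
gripper_force: 0.0
```

>>> move_arm --pt "-0.4 -0.4 0 0 0.5" --pt "-0.8 -0.8 0 0 0.5" --pt "-1 -0.94 0 0 0.5"

```text
time: 14.32
tcp_pos: [0.4502, -0.0845, 0.1079]
orientation: [-2.084, -2.345, 0.004]
wrist_force: [-0.1, 0.4, 1.3]
grip_width: 0.0659
gripper_force: 0.0
```

>>> move_arm --pt "-0.4 0 0 0 0.5" --pt "-0.8 0 0 0 0.5" --pt "-1 0 0 0 0.5"

```text
time: 14.7
tcp_pos: [0.465, -0.1839, 0.1087]
orientation: [-2.086, -2.346, 0.001]
wrist_force: [-0.1, -0.4, -0.2]
grip_width: 0.0665
gripper_force: 0.0
```

>>> move_arm --pt "-0.4 0 0 0 0.5" --pt "-0.8 0 0 0 0.5" --pt "-1 0 0 0 0.5"

```text
time: 15.08
tcp_pos: [0.4775, -0.2829, 0.1091]
orientation: [-2.085, -2.347, 0.0]
wrist_force: [-0.0, -1.1, 0.8]
grip_width: 0.0664
gripper_force: 0.0
```

>>> move_arm --pt "-0.29 0 0 0 0.5" --pt "-0.29 0 0 0 0.5" --pt "-0.29 0 0 0 0.5" --pt "-0.29 0 0 0 0.5"

```text
time: 15.58
tcp_pos: [0.481, -0.3095, 0.1098]
orientation: [-2.083, -2.35, -0.0]
wrist_force: [-0.2, -0.5, -0.7]
grip_width: 0.0663
gripper_force: 0.0
```

```bash
python3 ing.py
```

```text
[316. 211.] (array([ 0.4819, -0.3121]), array([0.0472, 0.0176]), 10.0) [ 0.4817 -0.3123  0.018 ]
[311. 243.] (array([ 0.4817, -0.3404]), array([0.0468, 0.0189]), 0.9) [ 0.4816 -0.3406  0.0179]
[308. 271.] (array([ 0.483 , -0.3666]), array([0.0446, 0.019 ]), 7.2) [ 0.4821 -0.3672  0.0178]
[305. 289.] (array([ 0.4788, -0.3867]), array([0.0269, 0.0032]), 6.9) [ 0.4847 -0.3919  0.0096]
[310. 298.] (array([ 0.4864, -0.3949]), array([0.0447, 0.0051]), 9.0) [ 0.4868 -0.3952  0.0181]
[ 0.4809967  -0.30948755  0.10975381] 0.06634687265211493
```

>>> move_arm --pt "-0.02 0 0.4 0 0.5" --pt "-0.02 0 0.8 0 0.5" --pt "-0.02 0 1 0 0.5" --pt "-0.02 0 1 0 0.5" --pt "-0.02 0 1 0 0.5" --pt "-0.02 0 1 0 -0.5" --pt "-0.02 0 1 0 -0.5" --pt "-0.02 0 1 0 -0.5" --pt "-0.02 0 1 0 -0.5" --pt "-0.02 0 1 0 -0.5"

```text
time: 16.88
tcp_pos: [0.4826, -0.3136, 0.0115]
orientation: [2.084, 2.348, 0.001]
wrist_force: [-0.7, 0.8, 6.9]
grip_width: 0.0475
gripper_force: 30.0
```

>>> move_arm --pt "0 0 -0.3 0 -0.5" --pt "0 0 -0.7 0 -0.5" --pt "0 0 -1 0 -0.5" --pt "0 0 -1 0 -0.5"

```text
time: 17.38
tcp_pos: [0.4832, -0.3142, 0.1127]
orientation: [2.082, 2.346, 0.001]
wrist_force: [-0.2, 0.1, -1.3]
grip_width: 0.0476
gripper_force: 30.0
```

>>> move_arm --pt "0.3 0.3 0 0 -0.5" --pt "0.7 0.65 0 0 -0.5" --pt "1 0.95 0 0 -0.5"

```text
time: 17.75
tcp_pos: [0.5632, -0.2004, 0.1075]
orientation: [-2.083, -2.347, 0.002]
wrist_force: [0.5, -0.4, -0.9]
grip_width: 0.0475
gripper_force: 30.0
```

>>> move_arm --pt "0.4 0.4 0 0 -0.5" --pt "0.8 0.7 0 0 -0.5" --pt "1 0.94 0 0 -0.5"

```text
time: 18.12
tcp_pos: [0.6446, -0.0892, 0.1071]
orientation: [-2.081, -2.349, 0.003]
wrist_force: [-0.8, -0.3, -0.8]
grip_width: 0.0477
gripper_force: 30.0
```

>>> move_arm --pt "0.4 0 0 0 -0.5" --pt "0.8 0 0 0 -0.5" --pt "1 0 0 0 -0.5"

```text
time: 18.5
tcp_pos: [0.6317, 0.0092, 0.1074]
orientation: [-2.081, -2.349, 0.004]
wrist_force: [-0.2, -0.6, -0.0]
grip_width: 0.0471
gripper_force: 30.0
```

>>> move_arm --pt "0.4 0 0 0 -0.5" --pt "0.8 0 0 0 -0.5" --pt "1 0 0 0 -0.5" --pt "1 0 0 0 -0.5" --pt "1 0 0 0 -0.5"

```text
time: 19.12
tcp_pos: [0.6218, 0.1055, 0.1098]
orientation: [2.086, 2.349, -0.001]
wrist_force: [0.3, 0.2, -1.3]
grip_width: 0.0472
gripper_force: 30.0
```

```bash
python3 panw.py .622 .097 wrist
```

```text
wrist (array([0.62256881, 0.09551659]), np.float64(0.072142717628625), 2502, 3514)
[0.62188221 0.10536882 0.10992911] 0.047377898881836196 19.175 6.7688845662114385
```

>>> move_arm --pt "0.11 0 0.35 0 -0.5" --pt "0.11 0 0.7 0 -0.5" --pt "0.11 0 0.9 0 -0.5" --pt "0.11 0 1 0 -0.5" --pt "0.11 0 1 0 -0.5" --pt "0.11 0 1 0 -0.5"

```text
time: 19.92
tcp_pos: [0.6215, 0.1175, 0.011]
orientation: [2.085, 2.348, 0.002]
wrist_force: [0.8, -0.2, -0.0]
grip_width: 0.0471
gripper_force: 30.0
```

>>> move_arm --pt "0 0 0 0 0.2" --pt "0 0 0 0 0.2" --pt "0 0 0 0 0.2" --pt "0 0 -0.4 0 0.2" --pt "0 0 -1 0 0.2" --pt "0 0 -1 0 0.5"

```text
time: 20.68
tcp_pos: [0.6252, 0.1185, 0.1168]
orientation: [2.08, 2.344, 0.015]
wrist_force: [0.8, 0.3, -0.6]
grip_width: 0.0611
gripper_force: 0.0
```

>>> move_arm --pt "-0.4 -0.4 0 0 0.5" --pt "-0.8 -0.8 0 0 0.5" --pt "-1 -0.95 0 0 0.5"

```text
time: 21.05
tcp_pos: [0.5348, 0.0056, 0.1086]
orientation: [-2.085, -2.347, 0.004]
wrist_force: [1.2, 0.0, 0.5]
grip_width: 0.066
gripper_force: 0.0
```

>>> move_arm --pt "-0.4 -0.4 0 0 0.5" --pt "-0.8 -0.8 0 0 0.5" --pt "-1 -0.96 0 0 0.5"

```text
time: 21.42
tcp_pos: [0.4516, -0.1048, 0.1088]
orientation: [-2.086, -2.347, 0.002]
wrist_force: [0.6, -0.2, -0.2]
grip_width: 0.0659
gripper_force: 0.0
```

>>> move_arm --pt "-0.4 0 0 0 0.5" --pt "-0.8 0 0 0 0.5" --pt "-1 0 0 0 0.5"

```text
time: 21.8
tcp_pos: [0.466, -0.2043, 0.1095]
orientation: [-2.087, -2.347, 0.0]
wrist_force: [0.3, 1.4, -0.7]
grip_width: 0.0663
gripper_force: 0.0
```

>>> move_arm --pt "-0.4 0 0 0 0.5" --pt "-0.8 0 0 0 0.5" --pt "-1 0 0 0 0.5"

```text
time: 22.18
tcp_pos: [0.4783, -0.3032, 0.1096]
orientation: [-2.086, -2.348, -0.0]
wrist_force: [0.3, 0.5, -0.3]
grip_width: 0.0662
gripper_force: 0.0
```

>>> move_arm --pt "-0.38 0 0 0 0.5" --pt "-0.38 0 0 0 0.5" --pt "-0.38 0 0 0 0.5" --pt "-0.38 0 0 0 0.5"

```text
time: 22.68
tcp_pos: [0.4825, -0.3385, 0.1097]
orientation: [-2.083, -2.35, -0.0]
wrist_force: [0.4, -0.0, 0.8]
grip_width: 0.0661
gripper_force: 0.0
```

```bash
python3 ing.py
```

```text
[313. 211.] (array([ 0.4816, -0.3412]), array([0.0467, 0.0179]), 0.6) [ 0.4814 -0.3414  0.0179]
[313. 241.] (array([ 0.4839, -0.3674]), array([0.0463, 0.0183]), 6.9) [ 0.4839 -0.3675  0.0178]
[310. 271.] (array([ 0.4861, -0.3955]), array([0.0449, 0.0198]), 9.2) [ 0.4852 -0.3964  0.0179]
[ 0.48247116 -0.3384657   0.10974255] 0.06612347413321562
```

>>> move_arm --pt "-0.02 0 0.4 0 0.5" --pt "-0.02 0 0.8 0 0.5" --pt "-0.02 0 1 0 0.5" --pt "-0.02 0 1 0 0.5" --pt "-0.02 0 1 0 0.5" --pt "-0.02 0 1 0 -0.5" --pt "-0.02 0 1 0 -0.5" --pt "-0.02 0 1 0 -0.5" --pt "-0.02 0 1 0 -0.5" --pt "-0.02 0 1 0 -0.5"

```text
time: 23.98
tcp_pos: [0.4839, -0.3426, 0.0115]
orientation: [2.084, 2.348, 0.0]
wrist_force: [-1.9, 0.8, 6.3]
grip_width: 0.0476
gripper_force: 30.0
```

>>> move_arm --pt "0 0 -0.3 0 -0.5" --pt "0 0 -0.7 0 -0.5" --pt "0 0 -1 0 -0.5" --pt "0 0 -1 0 -0.5"

```text
time: 24.48
tcp_pos: [0.4848, -0.3433, 0.1129]
orientation: [2.081, 2.345, 0.001]
wrist_force: [0.6, -0.1, -1.0]
grip_width: 0.0473
gripper_force: 30.0
```

>>> move_arm --pt "0.3 0.3 0 0 -0.5" --pt "0.7 0.65 0 0 -0.5" --pt "1 0.95 0 0 -0.5"

```text
time: 24.85
tcp_pos: [0.5647, -0.2293, 0.1075]
orientation: [-2.083, -2.347, 0.001]
wrist_force: [1.1, -1.3, -1.3]
grip_width: 0.0475
gripper_force: 30.0
```

>>> move_arm --pt "0.4 0.4 0 0 -0.5" --pt "0.8 0.7 0 0 -0.5" --pt "1 0.94 0 0 -0.5"

```text
time: 25.22
tcp_pos: [0.6461, -0.1181, 0.1071]
orientation: [-2.081, -2.349, 0.003]
wrist_force: [0.4, -0.6, -1.2]
grip_width: 0.0475
gripper_force: 30.0
```

>>> move_arm --pt "0.4 0 0 0 -0.5" --pt "0.8 0 0 0 -0.5" --pt "1 0 0 0 -0.5"

```text
time: 25.6
tcp_pos: [0.6332, -0.0197, 0.1075]
orientation: [-2.081, -2.349, 0.004]
wrist_force: [0.3, -0.1, -1.7]
grip_width: 0.0473
gripper_force: 30.0
```

>>> move_arm --pt "0.4 0 0 0 -0.5" --pt "0.8 0 0 0 -0.5" --pt "1 0 0 0 -0.5" --pt "1 0 0 0 -0.5" --pt "1 0 0 0 -0.5"

```text
time: 26.22
tcp_pos: [0.6233, 0.0765, 0.1098]
orientation: [2.085, 2.349, -0.001]
wrist_force: [0.4, -0.7, -0.6]
grip_width: 0.0477
gripper_force: 30.0
```

```bash
python3 panw.py .622 .097 wrist
```

```text
wrist (array([0.62253816, 0.09545431]), np.float64(0.07202951099103017), 2429, 4507)
[0.62335251 0.07633432 0.10994437] 0.047772605497262886 26.275 6.7688240851416515
```

>>> move_arm --pt "0.19 0.01 0.35 0 -0.5" --pt "0.19 0.01 0.7 0 -0.5" --pt "0.19 0.01 0.9 0 -0.5" --pt "0.19 0.01 1 0 -0.5" --pt "0.19 0.01 1 0 -0.5" --pt "0.19 0.01 1 0 -0.5"

```text
time: 27.02
tcp_pos: [0.623, 0.0964, 0.011]
orientation: [2.085, 2.348, 0.002]
wrist_force: [-0.2, 0.5, -1.6]
grip_width: 0.0477
gripper_force: 30.0
```

>>> move_arm --pt "0 0 0 0 0.2" --pt "0 0 0 0 0.2" --pt "0 0 0 0 0.2" --pt "0 0 -0.4 0 0.2" --pt "0 0 -1 0 0.2" --pt "0 0 -1 0 0.5"

```text
time: 27.78
tcp_pos: [0.6267, 0.0974, 0.1168]
orientation: [2.08, 2.344, 0.014]
wrist_force: [0.9, 0.4, 0.1]
grip_width: 0.0608
gripper_force: 0.0
```

>>> move_arm --pt "-0.4 -0.4 0 0 0.5" --pt "-0.8 -0.8 0 0 0.5" --pt "-1 -0.96 0 0 0.5"

```text
time: 28.15
tcp_pos: [0.5354, -0.0154, 0.1086]
orientation: [-2.085, -2.347, 0.004]
wrist_force: [-0.2, 1.2, 0.5]
grip_width: 0.0665
gripper_force: 0.0
```

>>> move_arm --pt "-0.4 -0.4 0 0 0.5" --pt "-0.8 -0.8 0 0 0.5" --pt "-1 -0.97 0 0 0.5"

```text
time: 28.52
tcp_pos: [0.4512, -0.126, 0.1088]
orientation: [-2.086, -2.347, 0.002]
wrist_force: [-0.2, -1.1, 0.3]
grip_width: 0.0662
gripper_force: 0.0
```

>>> move_arm --pt "-0.4 0 0 0 0.5" --pt "-0.8 0 0 0 0.5" --pt "-1 0 0 0 0.5"

```text
time: 28.9
tcp_pos: [0.4655, -0.2255, 0.1094]
orientation: [-2.087, -2.347, 0.0]
wrist_force: [-0.7, 0.6, 0.1]
grip_width: 0.0662
gripper_force: 0.0
```

>>> move_arm --pt "-0.4 0 0 0 0.5" --pt "-0.8 0 0 0 0.5" --pt "-1 0 0 0 0.5"

```text
time: 29.28
tcp_pos: [0.4778, -0.3244, 0.1095]
orientation: [-2.086, -2.348, -0.0]
wrist_force: [0.1, 0.1, 0.7]
grip_width: 0.0661
gripper_force: 0.0
```

>>> move_arm --pt "-0.45 0 0 0 0.5" --pt "-0.45 0 0 0 0.5" --pt "-0.45 0 0 0 0.5" --pt "-0.45 0 0 0 0.5"

```text
time: 29.78
tcp_pos: [0.4828, -0.3665, 0.1097]
orientation: [-2.083, -2.35, -0.0]
wrist_force: [0.6, -0.8, -0.1]
grip_width: 0.0663
gripper_force: 0.0
```

```bash
python3 ing.py
```

```text
[316. 210.] (array([ 0.4838, -0.3681]), array([0.047 , 0.0169]), 6.9) [ 0.4837 -0.3681  0.0179]
[316. 243.] (array([ 0.4873, -0.3964]), array([0.0469, 0.0187]), 8.5) [ 0.4869 -0.3966  0.0179]
[ 0.48280274 -0.36645948  0.10968116] 0.0663027804005404
```

>>> move_arm --pt "-0.01 0 0.4 0 0.5" --pt "-0.01 0 0.8 0 0.5" --pt "-0.01 0 1 0 0.5" --pt "-0.01 0 1 0 0.5" --pt "-0.01 0 1 0 0.5" --pt "-0.01 0 1 0 -0.5" --pt "-0.01 0 1 0 -0.5" --pt "-0.01 0 1 0 -0.5" --pt "-0.01 0 1 0 -0.5" --pt "-0.01 0 1 0 -0.5"

```text
time: 31.08
tcp_pos: [0.4842, -0.3698, 0.0115]
orientation: [2.084, 2.348, 0.0]
wrist_force: [0.5, 0.5, 6.6]
grip_width: 0.0475
gripper_force: 30.0
```

>>> move_arm --pt "0 0 -0.3 0 -0.5" --pt "0 0 -0.7 0 -0.5" --pt "0 0 -1 0 -0.5" --pt "0 0 -1 0 -0.5"

```text
time: 31.58
tcp_pos: [0.4848, -0.3704, 0.1127]
orientation: [2.082, 2.346, 0.0]
wrist_force: [0.9, 0.2, -1.0]
grip_width: 0.0475
gripper_force: 30.0
```

>>> move_arm --pt "0.3 0.3 0 0 -0.5" --pt "0.7 0.65 0 0 -0.5" --pt "1 0.95 0 0 -0.5"

```text
time: 31.95
tcp_pos: [0.5648, -0.2564, 0.1074]
orientation: [-2.083, -2.347, 0.001]
wrist_force: [-0.1, -0.1, -0.4]
grip_width: 0.0472
gripper_force: 30.0
```

>>> move_arm --pt "0.4 0.4 0 0 -0.5" --pt "0.8 0.7 0 0 -0.5" --pt "1 0.94 0 0 -0.5"

```text
time: 32.33
tcp_pos: [0.6463, -0.1452, 0.107]
orientation: [-2.08, -2.349, 0.003]
wrist_force: [0.1, -0.8, -1.8]
grip_width: 0.0475
gripper_force: 30.0
```

>>> move_arm --pt "0.4 0 0 0 -0.5" --pt "0.8 0 0 0 -0.5" --pt "1 0 0 0 -0.5"

```text
time: 32.7
tcp_pos: [0.6333, -0.0468, 0.1074]
orientation: [-2.081, -2.349, 0.004]
wrist_force: [-0.4, -0.8, -1.0]
grip_width: 0.0474
gripper_force: 30.0
```

>>> move_arm --pt "0.4 0 0 0 -0.5" --pt "0.8 0 0 0 -0.5" --pt "1 0 0 0 -0.5" --pt "1 0 0 0 -0.5" --pt "1 0 0 0 -0.5"

```text
time: 33.33
tcp_pos: [0.6235, 0.0494, 0.1099]
orientation: [2.085, 2.349, -0.001]
wrist_force: [0.4, -0.3, -1.1]
grip_width: 0.0474
gripper_force: 30.0
```

```bash
python3 panw.py .622 .097 wrist
```

```text
wrist (array([0.62302871, 0.08983752]), np.float64(0.07199408514742005), 3310, 6495)
[0.623602   0.04920056 0.1099716 ] 0.0475399727750841 33.375 6.772381228853269
```

```bash
python3 panw.py .622 .097 wrist scene top; python3 - <<'E'
from m import *
im,d,X=cloud('wrist'); save(im,'w5')
E
```

```text
wrist (array([0.62303208, 0.08987725]), np.float64(0.07200048740880188), 3331, 6523)
scene (array([0.62816441, 0.08890998]), np.float64(0.07255594231425307), 260, 433)
top (array([0.62143877, 0.0925066 ]), np.float64(0.07289603920843456), 40, 104)
[0.6235885  0.04937658 0.11011626] 0.04768583663925759 33.525 6.743274560030533
```

View pics/w5.png

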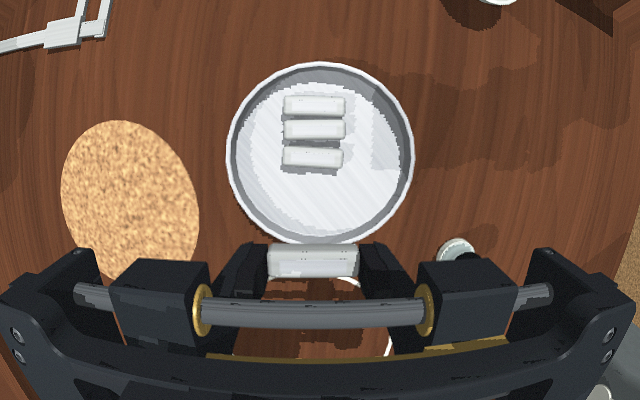

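```bash
cat > pin.py <<'E'
from m import *
import sys
c=np.array([float(sys.argv[1]),float(sys.argv[2])])
s=readout.state(); im,d,X=cloud('wrist')
m=((d>.02)&(X[...,2]>.0125)&(X[...,2]<.0225)&(np.hypot(X[...,0]-c[0],X[...,1]-c[1])<.062)).astype(np.uint8)
m=cv2.erode(m,np.ones((2,2)))
n,l,st,ce=cv2.connectedComponentsWithStats(m)
for k in range(1,n):
    if st[k,4]>60: r=mid(X[l==k]); print(ce[k].round(),st[k,4],r,(r[0]-c).round(3))
E
python3 pin.py .623 .0898
```

```text
[315. 106.] 1168 (array([0.6139, 0.1289]), array([0.0471, 0.0157]), 5.4) [-0.009  0.039]
[315. 130.] 1126 (array([0.6161, 0.1104]), array([0.0472, 0.0149]), 6.9) [-0.007  0.021]
[313. 158.] 1123 (array([0.6177, 0.0887]), array([0.0463, 0.0158]), 3.7) [-0.005 -0.001]
```

>>> move_arm --pt "0.18 0 0.35 0 -0.5" --pt "0.18 0 0.7 0 -0.5" --pt "0.18 0 0.9 0 -0.5" --pt "0.18 0 1 0 -0.5" --pt "0.18 0 1 0 -0.5" --pt "0.18 0 1 0 -0.5"

```text
time: 34.38
tcp_pos: [0.6223, 0.0683, 0.011]
orientation: [2.085, 2.348, 0.002]
wrist_force: [0.9, 0.7, -0.9]
grip_width: 0.0477
gripper_force: 30.0
```

>>> move_arm --pt "0 0 0 0 0.2" --pt "0 0 0 0 0.2" --pt "0 0 0 0 0.2" --pt "0 0 -0.2 0 0.2" --pt "0 0 -0.5 0 0.2" --pt "0 0 -1 0 0.2" --pt "0 0 -1 0 0.5"

```text
time: 35.25
tcp_pos: [0.6258, 0.0688, 0.1172]
orientation: [2.08, 2.344, 0.013]
wrist_force: [0.4, -0.1, -0.9]
grip_width: 0.0606
gripper_force: 0.0
```

```bash
python3 panw.py .622 .09 wrist; python3 pin.py .623 .0898
```

```text
wrist (array([0.62303681, 0.08992206]), np.float64(0.07207897285793284), 3152, 6906)
[0.62380798 0.06864202 0.11441193] 0.0647761708755634 35.3 6.827122477153408
[311. 130.] 1099 (array([0.6142, 0.1288]), array([0.0458, 0.0152]), 6.4) [-0.009  0.039]
[310. 153.] 1110 (array([0.6156, 0.1105]), array([0.0464, 0.0157]), 6.9) [-0.007  0.021]
[309. 180.] 1032 (array([0.6171, 0.0888]), array([0.0466, 0.016 ]), 3.6) [-0.006 -0.001]
[309. 205.] 941 (array([0.6199, 0.0682]), array([0.0464, 0.0143]), 6.8) [-0.003 -0.022]
```

>>> move_arm --pt "-0.4 -0.4 0 0 0.5" --pt "-0.8 -0.8 0 0 0.5" --pt "-1 -0.95 0 0 0.5"

```text
time: 35.72
tcp_pos: [0.535, -0.0435, 0.108]
orientation: [-2.084, -2.346, 0.005]
wrist_force: [1.0, 0.6, 0.0]
grip_width: 0.0659
gripper_force: 0.0
```

>>> move_arm --pt "-0.4 -0.4 0 0 0.5" --pt "-0.8 -0.8 0 0 0.5" --pt "-1 -0.95 0 0 0.5"

```text
time: 36.1
tcp_pos: [0.4528, -0.1536, 0.1084]
orientation: [-2.085, -2.345, 0.003]
wrist_force: [0.6, 0.2, 0.7]
grip_width: 0.0662
gripper_force: 0.0
```

>>> move_arm --pt "-0.4 0 0 0 0.5" --pt "-0.8 0 0 0 0.5" --pt "-1 0 0 0 0.5"

```text
time: 36.48
tcp_pos: [0.4673, -0.2531, 0.1089]
orientation: [-2.086, -2.346, 0.001]
wrist_force: [0.5, 0.1, -0.6]
grip_width: 0.0658
gripper_force: 0.0
```

>>> move_arm --pt "-0.4 0 0 0 0.5" --pt "-0.8 0 0 0 0.5" --pt "-1 0 0 0 0.5"

```text
time: 36.85
tcp_pos: [0.4798, -0.3521, 0.1092]
orientation: [-2.085, -2.347, -0.0]
wrist_force: [-0.3, 0.4, 0.5]
grip_width: 0.0661
gripper_force: 0.0
```

>>> move_arm --pt "-0.45 0 0 0 0.5" --pt "-0.45 0 0 0 0.5" --pt "-0.45 0 0 0 0.5" --pt "-0.45 0 0 0 0.5"

```text
time: 37.35
tcp_pos: [0.4851, -0.3944, 0.1097]
orientation: [-2.083, -2.35, -0.0]
wrist_force: [-0.3, 0.2, -0.8]
grip_width: 0.0662
gripper_force: 0.0
```

```bash
python3 ing.py
```

```text
[317. 212.] (array([ 0.4871, -0.3972]), array([0.0468, 0.0175]), 8.9) [ 0.4874 -0.3973  0.0179]
[ 0.48513981 -0.39439077  0.10965242] 0.06621652373524532
```

>>> move_arm --pt "-0.015 0.02 0.4 0 0.5" --pt "-0.015 0.02 0.8 0 0.5" --pt "-0.015 0.02 1 0 0.5" --pt "-0.015 0.02 1 0 0.5" --pt "-0.015 0.02 1 0 0.5" --pt "-0.015 0.02 1 0 -0.5" --pt "-0.015 0.02 1 0 -0.5" --pt "-0.015 0.02 1 0 -0.5" --pt "-0.015 0.02 1 0 -0.5" --pt "-0.015 0.02 1 0 -0.5"

```text
time: 38.65
tcp_pos: [0.4885, -0.398, 0.0115]
orientation: [2.084, 2.348, 0.0]
wrist_force: [-0.5, 0.6, 5.3]
grip_width: 0.047
gripper_force: 30.0
```

>>> move_arm --pt "0 0 -0.3 0 -0.5" --pt "0 0 -0.7 0 -0.5" --pt "0 0 -1 0 -0.5" --pt "0 0 -1 0 -0.5"

```text
time: 39.15
tcp_pos: [0.4892, -0.3987, 0.1129]
orientation: [2.082, 2.345, -0.0]
wrist_force: [-1.0, 0.9, -2.3]
grip_width: 0.0475
gripper_force: 30.0
```

>>> move_arm --pt "0.3 0.3 0 0 -0.5" --pt "0.7 0.65 0 0 -0.5" --pt "1 0.95 0 0 -0.5"

```text
time: 39.52
tcp_pos: [0.5693, -0.2845, 0.1074]
orientation: [-2.083, -2.347, 0.001]
wrist_force: [-0.2, -0.1, -0.6]
grip_width: 0.0472
gripper_force: 30.0
```

>>> move_arm --pt "0.4 0.4 0 0 -0.5" --pt "0.8 0.7 0 0 -0.5" --pt "1 0.94 0 0 -0.5"

```text
time: 39.9
tcp_pos: [0.6508, -0.1733, 0.1071]
orientation: [-2.08, -2.349, 0.002]
wrist_force: [0.3, -0.7, -1.2]
grip_width: 0.0476
gripper_force: 30.0
```

>>> move_arm --pt "0.4 0 0 0 -0.5" --pt "0.8 0 0 0 -0.5" --pt "1 0 0 0 -0.5"

```text
time: 40.28
tcp_pos: [0.6378, -0.0749, 0.1075]
orientation: [-2.081, -2.349, 0.003]
wrist_force: [-0.7, -0.5, -0.3]
grip_width: 0.0475
gripper_force: 30.0
```

>>> move_arm --pt "0.4 0 0 0 -0.5" --pt "0.8 0 0 0 -0.5" --pt "1 0 0 0 -0.5" --pt "1 0 0 0 -0.5" --pt "1 0 0 0 -0.5"

```text
time: 40.9
tcp_pos: [0.6279, 0.0212, 0.1099]
orientation: [2.085, 2.349, -0.001]
wrist_force: [0.4, 0.3, -1.9]
grip_width: 0.0473
gripper_force: 30.0
```

```bash
python3 panw.py .622 .09 wrist; python3 pin.py .623 .0898
```

```text
wrist (array([0.62305714, 0.08956498]), np.float64(0.07204384572423474), 3599, 7838)
[0.62802    0.02101855 0.1099915 ] 0.04732791661057111 40.95 6.770461432231214
[314.  70.] 1140 (array([0.6141, 0.1288]), array([0.0469, 0.015 ]), 5.4) [-0.009  0.039]
[314.  93.] 1157 (array([0.6153, 0.1108]), array([0.0467, 0.0151]), 7.8) [-0.008  0.021]
[312. 121.] 1129 (array([0.6174, 0.0884]), array([0.046 , 0.0154]), 3.7) [-0.006 -0.001]
[312. 149.] 1103 (array([0.6202, 0.0671]), array([0.0471, 0.0147]), 6.7) [-0.003 -0.023]
```

>>> move_arm --pt "0.26 0.03 0.35 0 -0.5" --pt "0.26 0.03 0.7 0 -0.5" --pt "0.26 0.03 0.7 0 -0.5" --pt "0.26 0.03 0.9 0 -0.5" --pt "0.26 0.03 1 0 -0.5" --pt "0.26 0.03 1 0 -0.5" --pt "0.26 0.03 1 0 -0.5"

```text
time: 41.88
tcp_pos: [0.628, 0.0484, 0.0104]
orientation: [2.085, 2.349, 0.001]
wrist_force: [-0.0, -1.2, -1.8]
grip_width: 0.0473
gripper_force: 30.0
```

>>> move_arm --pt "0 0 0 0 0.16" --pt "0 0 0 0 0.16" --pt "0 0 0 0 0.16" --pt "0 0 -0.2 0 0.16" --pt "0 0 -0.5 0 0.16" --pt "0 0 -1 0 0.16" --pt "0 0 -1 0 0.5" --pt "0 0 -1 0 0.5"

```text
time: 42.88
tcp_pos: [0.6279, 0.0486, 0.1113]
orientation: [2.085, 2.349, 0.002]
wrist_force: [-0.4, -0.3, -0.8]
grip_width: 0.066
gripper_force: 0.0
```

```bash
python3 panw.py .622 .09 wrist scene; python3 pin.py .623 .0898
```

```text
wrist (array([0.62307656, 0.08978233]), np.float64(0.07202987226006036), 3475, 8455)
scene (array([0.62807605, 0.08896119]), np.float64(0.07263693526129711), 264, 579)
[0.62649743 0.04847228 0.10903843] 0.06591735518921982 42.975 6.824556213689257
[311. 104.] 1154 (array([0.6141, 0.129 ]), array([0.0467, 0.0148]), 6.3) [-0.009  0.039]
[312. 129.] 1176 (array([0.6165, 0.1106]), array([0.0462, 0.015 ]), 6.8) [-0.006  0.021]
[310. 156.] 1099 (array([0.6173, 0.0885]), array([0.0464, 0.016 ]), 3.3) [-0.006 -0.001]
[310. 183.] 1147 (array([0.6205, 0.0677]), array([0.0471, 0.016 ]), 6.7) [-0.002 -0.022]
[315. 208.] 1017 (array([0.6257, 0.0472]), array([0.0458, 0.0153]), 7.3) [ 0.003 -0.043]
```

>>> move_arm --pt "0.2 -0.35 0 0 -0.45" --pt "0.415 -0.72 0 0 -0.45" --pt "0.415 -0.72 0 0 -0.45" --pt "0.415 -0.72 0 0 -0.45" --pt "0.415 -0.72 0 0 -0.45" --pt "0.415 -0.72 0 0 -0.45"

```text
time: 43.78
tcp_pos: [0.5522, 0.0808, 0.1102]
orientation: [2.086, 2.349, 0.0]
wrist_force: [-0.5, -0.2, 0.7]
grip_width: 0.0242
gripper_force: 0.0
```

```bash
python3 panw.py .622 .09 wrist; python3 -c "
from m import *
print(shift([.5505,.081,.013]))"
```

```text
wrist (array([0.62244944, 0.09007369]), np.float64(0.07214511885741898), 2230, 6403)
[0.55198484 0.08088648 0.11012419] 0.02440255500176434 43.825 6.795217963541866
[ 0.003 -0.015  0.971]
```

>>> move_arm --pt "0 -0.015 0.4 0 -0.45" --pt "0 -0.015 0.75 0 -0.45" --pt "0 -0.015 0.9 0 -0.45" --pt "0 -0.015 0.97 0 -0.45" --pt "0 -0.015 0.97 0 -0.45" --pt "0 -0.015 0.97 0 -0.45" --pt "0 -0.015 0.97 0 -0.7" --pt "0 -0.015 0.97 0 -1" --pt "0 -0.015 0.97 0 -1" --pt "0 -0.015 0.97 0 -1" --pt "0 -0.015 0.97 0 -1"

```text
time: 45.2
tcp_pos: [0.5512, 0.0815, 0.0141]
orientation: [2.084, 2.349, 0.004]
wrist_force: [3.5, 4.9, 3.7]
grip_width: 0.0043
gripper_force: 29.8
```

```bash
python3 panw.py .622 .09 wrist scene top; python3 pin.py .623 .0898
```

```text
wrist (array([0.62074322, 0.08934815]), np.float64(0.07218005657129666), 4563, 10795)
scene (array([0.62669479, 0.08844862]), np.float64(0.072603545456201), 266, 635)
top (array([0.62159538, 0.09194898]), np.float64(0.07262005107413803), 59, 63)
[0.55120014 0.08154836 0.01406891] 0.004529049461241737 45.35 6.8358166693101134
[442. 187.] 2365 (array([0.6121, 0.1287]), array([0.048, 0.016]), 4.6) [-0.011  0.039]
[439. 220.] 2177 (array([0.6141, 0.111 ]), array([0.0477, 0.0153]), 6.8) [-0.009  0.021]
[435. 256.] 1590 (array([0.615 , 0.0889]), array([0.0477, 0.0161]), 2.3) [-0.008 -0.001]
[454. 284.] 285 (array([0.6329, 0.0721]), array([0.0165, 0.0097]), 4.0) [ 0.01  -0.018]
[451. 324.] 74 (array([0.6416, 0.0435]), array([0.0063, 0.0103]), 83.4) [ 0.019 -0.046]
```

>>> move_arm --pt "-0.04 0 0 0 -1" --pt "-0.1 0 0 0 -1" --pt "-0.18 -0.01 0 0 -1" --pt "-0.28 -0.01 0 0 -1" --pt "-0.38 -0.02 0 0 -1" --pt "-0.48 -0.02 0 0 -1" --pt "-0.58 -0.03 0 0 -1" --pt "-0.68 -0.03 0 0 -1" --pt "-0.78 -0.04 0 0 -1" --pt "-0.86 -0.04 0 0 -1" --pt "-0.93 -0.04 0 0 -1" --pt "-1 -0.05 0 0 -1"

```text
time: 46.9
tcp_pos: [0.5565, -0.0174, 0.014]
orientation: [-2.084, -2.348, -0.002]
wrist_force: [0.9, 8.0, 9.6]
grip_width: 0.0062
gripper_force: 31.9
```

```bash
python3 panw.py .63 -.01 wrist scene; python3 pin.py .63 -.01
```

```text
wrist (array([6.24375691e-01, 2.36890096e-05]), np.float64(0.0721663712937383), 4787, 12544)
scene (array([ 0.63056691, -0.00260549]), np.float64(0.07264948175756679), 281, 650)
[ 0.55641721 -0.0183576   0.01400539] 0.005907638063345422 47.0 6.831073915689146
[436. 173.] 2430 (array([0.6118, 0.0354]), array([0.0475, 0.0162]), 10.2) [-0.018  0.045]
[436. 208.] 2299 (array([0.6156, 0.0172]), array([0.0469, 0.0165]), 12.3) [-0.014  0.027]
[432. 246.] 2058 (array([ 0.6192, -0.0039]), array([0.0475, 0.016 ]), 8.1) [-0.011  0.006]
[455. 275.] 626 (array([ 0.636 , -0.0221]), array([0.0225, 0.0162]), 12.5) [ 0.006 -0.012]
```

>>> move_arm --pt "-0.04 0 0 0 -1" --pt "-0.1 0 0 0 -1" --pt "-0.18 0 0 0 -1" --pt "-0.28 0 0 0 -1" --pt "-0.38 0 0 0 -1" --pt "-0.48 0 0 0 -1" --pt "-0.58 0 0 0 -1" --pt "-0.68 0 0 0 -1" --pt "-0.78 0 0 0 -1" --pt "-0.88 0 0 0 -1" --pt "-0.95 0 0 0 -1" --pt "-1 0 0 0 -1"

```text
time: 48.55
tcp_pos: [0.5677, -0.1163, 0.014]
orientation: [-2.083, -2.347, -0.001]
wrist_force: [-1.4, 10.6, 11.4]
grip_width: 0.0063
gripper_force: 32.1
```

```bash
python3 panw.py .635 -.1 wrist scene; python3 pin.py .635 -.1
```

```text
wrist (array([ 0.63552857, -0.09852862]), np.float64(0.07216473388478979), 4782, 12107)
scene (array([ 0.64171284, -0.09995965]), np.float64(0.07256666669578642), 310, 710)
[ 0.56787615 -0.11702615  0.01397762] 0.006129402816964333 48.65 6.827110463995952
[434. 170.] 2546 (array([ 0.6218, -0.0618]), array([0.0476, 0.0163]), 12.6) [-0.013  0.038]
[435. 205.] 2338 (array([ 0.6262, -0.0798]), array([0.0474, 0.0165]), 14.9) [-0.009  0.02 ]
[432. 243.] 2093 (array([ 0.6301, -0.1007]), array([0.0474, 0.016 ]), 10.7) [-0.005 -0.001]
[337. 247.] 71 (array([ 0.5774, -0.1056]), array([0.0075, 0.0022]), 18.8) [-0.058 -0.006]
[455. 272.] 691 (array([ 0.6474, -0.1188]), array([0.0237, 0.0163]), 14.4) [ 0.012 -0.019]
```

>>> move_arm --pt "-0.04 0 0 0 -1" --pt "-0.09 -0.01 0 0 -1" --pt "-0.09 -0.01 0 0 -1" --pt "-0.09 -0.01 0 0 -1"

```text
time: 49.2
tcp_pos: [0.5681, -0.1261, 0.014]
orientation: [-2.083, -2.349, -0.0]
wrist_force: [-1.3, 5.9, 10.1]
grip_width: 0.006
gripper_force: 31.5
```

>>> move_arm --pt "0 0 0 0 -0.8" --pt "0 0 0 0 -0.6" --pt "0 0 0 0 -0.5" --pt "0 0 0 0 -0.5" --pt "0 0 -0.2 0 -0.5" --pt "0 0 -0.6 0 -0.5" --pt "0 0 -1 0 -0.5" --pt "0 0 -1 0 -0.5" --pt "0 0 -1 0 -0.5"

```text
time: 50.32
tcp_pos: [0.5685, -0.1273, 0.1136]
orientation: [2.085, 2.349, 0.0]
wrist_force: [-0.7, -0.1, -0.6]
grip_width: 0.0218
gripper_force: 0.0
```

```bash
python3 panw.py .636 -.107 wrist scene; python3 pin.py .636 -.107
python3 - <<'E'
from m import *
s=readout.state(); im,d,X=cloud('wrist'); save(im,'w6'); Z=wplane(0.0,s); g=im.astype(int)
hs=cv2.cvtColor(im,cv2.COLOR_RGB2HSV)
r=np.hypot(Z[...,0]-.6368,Z[...,1]+.1078)
w=(g.min(2)>150)&(r>.083)&(r<.105)&(d>.02)&(abs(X[...,2])<.008); print('ring',circ(Z[w][:,:2]),circ(X[w][:,:2]))
E
```

```text
wrist (array([ 0.63659883, -0.10920943]), np.float64(0.07217227491185974), 2269, 6462)
scene (array([ 0.64216719, -0.10976885]), np.float64(0.07259204669035366), 384, 798)
[ 0.56741491 -0.12693864  0.11190408] 0.021917639704626426 50.425 6.827782222158215
[392. 148.] 1023 (array([ 0.6228, -0.0717]), array([0.0467, 0.0159]), 11.5) [-0.013  0.035]
[393. 170.] 964 (array([ 0.627 , -0.0895]), array([0.0464, 0.0161]), 14.0) [-0.009  0.018]
[393. 196.] 964 (array([ 0.6309, -0.1112]), array([0.0468, 0.0164]), 9.7) [-0.005 -0.004]
[395. 220.] 889 (array([ 0.6363, -0.1314]), array([0.0471, 0.0157]), 13.2) [ 0.    -0.024]
[398. 242.] 811 (array([ 0.6442, -0.1513]), array([0.047 , 0.0161]), 14.4) [ 0.008 -0.044]
ring (array([ 0.6353, -0.1102]), np.float64(0.0914), 2294) (array([ 0.6352, -0.1102]), np.float64(0.0913), 2288)
```

View pics/w6.png

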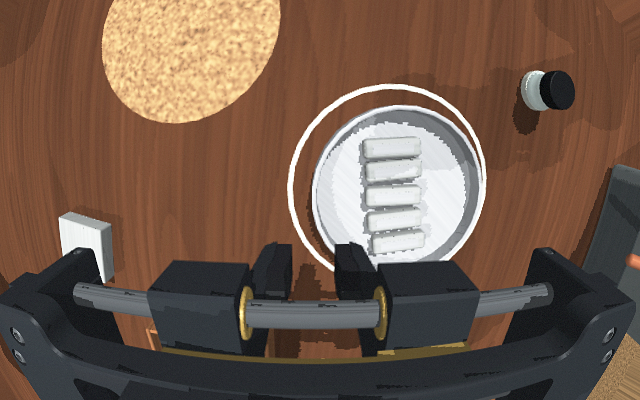

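The pan stands inside the ring with five ingots in it at columns 392–398, rows 148–242. Pan and ring centres agree within 2 mm, so next is the pedal.

```bash
python3 - <<'E'
from m import *
z=np.load('top0.npz');im,d,X=z['im'],z['d'],z['X']
ok=(d>0.3)&(X[...,2]<0.09)
m=(ok&box(155,230,180,275)&(X[...,2]>0.045)&(X[...,2]<.08)).astype(np.uint8)
m=cv2.morphologyEx(m,cv2.MORPH_OPEN,np.ones((3,3)))
P=X[m>0];print(mid(P),len(P))
A=np.c_[P[:,:2],np.ones(len(P))];k=np.linalg.lstsq(A,P[:,2],rcond=None)[0];print(k)
a=np.arctan2(-k[1],-k[0])
for a in (np.radians(7.),):
    u=np.array([np.cos(a),np.sin(a)]);w=np.array([-u[1],u[0]])
    pu=P[:,:2]@u;pw=P[:,:2]@w
    far=np.percentile(pu,1.5);m0=(np.percentile(pw,2)+np.percentile(pw,98))/2
    t=u*(far+.04)+w*m0;print(far,np.percentile(pu,99),np.percentile(pw,[2,98]),'tread',t,'z',k@[*t,1], 'shift',shift([t[0],t[1],.112]))
E
```

```text
(array([0.4438, 0.3285]), array([0.0949, 0.0893]), 7.3) 1096
[-0.21874464 -0.02372846  0.16215472]
0.433979899563405 0.5235455830514674 [0.22909572 0.31387897] tread [0.43736094 0.32722734] z 0.05871975206123636 shift [ 4.664e+00 -7.510e-01  3.000e-03]
```

>>> move_arm --pt "0.4 -0.3 0 0 -1" --pt "0.8 -0.6 0 0 -1" --pt "1 -0.75 0 0 -1"

```text
time: 50.9
tcp_pos: [0.4796, -0.0355, 0.1117]
orientation: [-2.082, -2.349, 0.003]
wrist_force: [0.3, 0.6, 0.5]
grip_width: 0.0006
gripper_force: 0.0
```

>>> move_arm --pt "0.4 0 0 0 -1" --pt "0.8 0 0 0 -1" --pt "1 0 0 0 -1"

```text
time: 51.28
tcp_pos: [0.4703, 0.0639, 0.1129]
orientation: [2.084, 2.351, 0.0]
wrist_force: [0.7, -0.3, 0.9]
grip_width: 0.0005
gripper_force: 0.0
```

>>> move_arm --pt "0.4 0 0 0 -1" --pt "0.8 0 0 0 -1" --pt "1 0 0 0 -1"

```text
time: 51.65
tcp_pos: [0.4586, 0.1634, 0.113]
orientation: [2.083, 2.351, 0.0]
wrist_force: [0.9, -0.2, 0.1]
grip_width: 0.0008
gripper_force: 0.0
```

>>> move_arm --pt "0.4 0 0 0 -1" --pt "0.8 0 0 0 -1" --pt "1 0 0 0 -1"

```text
time: 52.02
tcp_pos: [0.4467, 0.2626, 0.1129]
orientation: [2.083, 2.351, 0.0]
wrist_force: [-0.4, -0.0, 0.3]
grip_width: 0.0006
gripper_force: 0.0
```

>>> move_arm --pt "0.4 0 0 0 -1" --pt "0.66 0 0 0 -1" --pt "0.66 0 0 0 -1" --pt "0.66 0 0.2 0 -1" --pt "0.66 0 0.35 0 -1" --pt "0.66 0 0.35 0 -1"

```text
time: 52.78
tcp_pos: [0.4377, 0.3248, 0.0763]
orientation: [-2.086, -2.348, 0.006]
wrist_force: [-0.5, -0.8, -0.0]
grip_width: 0.0007
gripper_force: 0.0
```

```bash
python3 panw.py .6365 -.108 scene
```

```text
scene (array([ 0.64212275, -0.10973291]), np.float64(0.07264310154589082), 396, 815)
[0.43835947 0.32543424 0.07727224] 0.0005145609638428184 52.825 6.781842814863161
```

>>> move_arm --pt "0 0 0.12 0 -1" --pt "0 0 0.22 0 -1" --pt "0 0 0.3 0 -1" --pt "0 0 0.36 0 -1" --pt "0 0 0.39 0 -1" --pt "0 0 0.39 0 -1"

```text
time: 53.58
tcp_pos: [0.4377, 0.3265, 0.0388]
orientation: [-2.085, -2.349, 0.003]
wrist_force: [-3.7, -0.8, 6.0]
grip_width: 0.0003
gripper_force: 3.1
```

>>> move_arm --pt "0 0 0.03 0 -1" --pt "0 0 0.05 0 -1" --pt "0 0 0.06 0 -1" --pt "0 0 0.06 0 -1" --pt "0 0 0.06 0 -1"

```text
time: 54.2
tcp_pos: [0.4378, 0.3266, 0.0332]
orientation: [-2.084, -2.349, 0.003]
wrist_force: [-4.6, -1.3, 6.7]
grip_width: 0.0009
gripper_force: 3.6
```

>>> move_arm --pt "0 0 0.02 0 -1" --pt "0 0 0.04 0 -1" --pt "0 0 0.05 0 -1" --pt "0 0 0.05 0 -1"

```text
time: 54.7
tcp_pos: [0.4379, 0.3267, 0.0311]
orientation: [-2.084, -2.349, 0.004]
wrist_force: [-12.0, -5.8, 28.6]
grip_width: 0.0005
gripper_force: 14.0
```

>>> move_arm --pt "0 0 0 0 -1" --pt "0 0 0 0 -1" --pt "0 0 0 0 -1" --pt "0 0 0 0 -1" --pt "0 0 0 0 -1"

```text
time: 55.32
tcp_pos: [0.4379, 0.3267, 0.0311]
orientation: [-2.084, -2.349, 0.003]
wrist_force: [-11.9, -5.8, 27.4]
grip_width: 0.0002
gripper_force: 13.9
```

>>> move_arm --pt "0 0 -0.1 0 -1" --pt "0 0 -0.25 0 -1" --pt "0 0 -0.5 0 -1" --pt "0 0 -0.85 0 -1" --pt "0 0 -0.85 0 -1" --pt "0 0 -0.85 0 -1"

```text
time: 56.08
tcp_pos: [0.4383, 0.3262, 0.1123]
orientation: [-2.085, -2.35, 0.002]
wrist_force: [-0.5, 0.4, -1.3]
grip_width: 0.0003
gripper_force: 0.0
```

```bash
python3 panw.py .6365 -.108 scene top; python3 - <<'E'
from m import *
im,d,X=cloud('wrist');m=(d>.02)&(np.hypot(X[...,0]-.44,X[...,1]-.37)<.006);print('pedal z at .44,.37',np.median(X[m][:,2]))
print(shift([.5505+.019+.144,-.099,.11]))
E
```

```text
scene (array([ 0.64214676, -0.10980372]), np.float64(0.07261493091473728), 393, 812)
top (array([ 0.63709214, -0.10623236]), np.float64(0.072476494205624), 250, 559)
[0.43766982 0.32582532 0.11137041] 0.0004415326077459514 56.175 6.827980355959679
pedal z at .44,.37 0.012192653367684533
[-4.546  2.234  0.014]
```

>>> move_arm --pt "-0.4 0.3 0 0 -0.45" --pt "-0.8 0.55 0 0 -0.45" --pt "-1 0.7 0 0 -0.45"

```text
time: 56.6
tcp_pos: [0.5205, 0.2337, 0.1117]
orientation: [-2.086, -2.348, 0.003]
wrist_force: [-0.4, 0.1, -0.7]
grip_width: 0.024
gripper_force: 0.0
```

>>> move_arm --pt "-0.4 0.3 0 0 -0.45" --pt "-0.8 0.55 0 0 -0.45" --pt "-1 0.7 0 0 -0.45"

```text
time: 56.98
tcp_pos: [0.602, 0.1428, 0.1118]
orientation: [-2.087, -2.347, 0.002]
wrist_force: [-0.9, -0.0, -0.7]
grip_width: 0.0241
gripper_force: 0.0
```

>>> move_arm --pt "-0.4 0.3 0 0 -0.45" --pt "-0.8 0.55 0 0 -0.45" --pt "-1 0.7 0 0 -0.45"

```text
time: 57.35
tcp_pos: [0.6835, 0.0525, 0.1122]
orientation: [-2.086, -2.347, 0.001]
wrist_force: [0.1, 0.1, 0.1]
grip_width: 0.0245
gripper_force: 0.0
```

>>> move_arm --pt "-0.4 0 0 0 -0.45" --pt "-0.8 0 0 0 -0.45" --pt "-1 0.09 0 0 -0.45"

```text
time: 57.72
tcp_pos: [0.7033, -0.0453, 0.1125]
orientation: [-2.086, -2.347, 0.001]
wrist_force: [0.1, -0.4, -0.3]
grip_width: 0.0246
gripper_force: 0.0
```

>>> move_arm --pt "-0.4 0 0 0 -0.45" --pt "-0.55 0 0 0 -0.45" --pt "-0.55 0 0 0 -0.45" --pt "-0.55 0 0 0 -0.45" --pt "-0.55 0 0 0 -0.45"

```text
time: 58.35
tcp_pos: [0.7101, -0.0977, 0.1131]
orientation: [-2.083, -2.351, -0.0]
wrist_force: [0.1, -0.7, -0.2]
grip_width: 0.0246
gripper_force: 0.0
```

```bash
python3 panw.py .6365 -.108 wrist; python3 pin.py .6365 -.109; python3 -c "
from m import *
print(shift([.7092,-.1003,.014]))"
```

```text
wrist (array([ 0.63759055, -0.10890196]), np.float64(0.07216420582978486), 2127, 5931)
[ 0.71017555 -0.09784729  0.11311205] 0.02409729722741759 58.4 6.899048651697753
[215. 162.] 936 (array([ 0.6237, -0.0714]), array([0.047 , 0.0159]), 11.6) [-0.013  0.038]
[219. 184.] 919 (array([ 0.6281, -0.0892]), array([0.0464, 0.016 ]), 14.0) [-0.008  0.02 ]
[222. 209.] 902 (array([ 0.6318, -0.1106]), array([0.0471, 0.0161]), 8.5) [-0.005 -0.002]
[227. 232.] 813 (array([ 0.6371, -0.1313]), array([0.0464, 0.0158]), 13.5) [ 0.001 -0.022]
[234. 253.] 666 (array([ 0.645, -0.151]), array([0.0465, 0.0147]), 13.7) [ 0.009 -0.042]
[-0.021 -0.013  0.992]
```

>>> move_arm --pt "-0.02 0 0.4 0 -0.45" --pt "-0.02 0 0.75 0 -0.45" --pt "-0.02 0 0.9 0 -0.45" --pt "-0.02 0 0.99 0 -0.45" --pt "-0.02 0 0.99 0 -0.45" --pt "-0.02 0 0.99 0 -0.45" --pt "-0.02 0 0.99 0 -0.7" --pt "-0.02 0 0.99 0 -1" --pt "-0.02 0 0.99 0 -1" --pt "-0.02 0 0.99 0 -1" --pt "-0.02 0 0.99 0 -1"

```text
time: 59.82
tcp_pos: [0.7113, -0.1013, 0.015]
orientation: [2.084, 2.349, 0.002]
wrist_force: [0.8, 0.1, 4.7]
grip_width: 0.0049
gripper_force: 29.1
```

```bash
python3 panw.py .6365 -.108 wrist scene; python3 -c "
from m import *
s=readout.state();R=Ro.from_rotvec(s['orientation']).as_matrix();print((R.T@np.array([.4318-.6372,.0198+.109,0])).round(4))"
```

```text
wrist (array([ 0.63797306, -0.10894237]), np.float64(0.07212561661725894), 4414, 10497)
scene (array([ 0.6421364 , -0.10963221]), np.float64(0.07275567860045179), 197, 355)
[ 0.71133465 -0.10130113  0.01495748] 0.004314561821764392 59.925 6.819851604397621
[ 0.1523 -0.1887 -0.0004]
```

>>> move_arm --pt "0.03 -0.04 0 0 -1" --pt "0.08 -0.1 0 0 -1" --pt "0.15 -0.19 0 0 -1" --pt "0.22 -0.28 0 0 -1" --pt "0.3 -0.38 0 0 -1" --pt "0.38 -0.47 0 0 -1" --pt "0.44 -0.55 0 0 -1" --pt "0.5 -0.63 0 0 -1" --pt "0.5 -0.63 0 0 -1"

```text
time: 61.05
tcp_pos: [0.6427, -0.0593, 0.015]
orientation: [2.082, 2.35, 0.001]
wrist_force: [2.0, -1.9, 6.1]
grip_width: 0.005
gripper_force: 32.1
```

```bash
cat > go.py <<'E'
import os,sys
from m import *
s=readout.state();R=Ro.from_rotvec(s['orientation']).as_matrix()
import subprocess
c=np.array([float(sys.argv[1]),float(sys.argv[2])]);print('to mat',(R.T@np.array([.4318-c[0],.0198-c[1],0])).round(4))
E
python3 panw.py .568 -.066 wrist scene; python3 pin.py .568 -.066;
```

```text
wrist (array([ 0.57208705, -0.07981586]), np.float64(0.07201001685507948), 3932, 8581)
scene (array([ 0.57657654, -0.0812718 ]), np.float64(0.07250051417332529), 188, 408)
[ 0.64265809 -0.05930338  0.0149419 ] 0.005047263559878209 61.15 6.895532316391309
[161. 164.] 1361 (array([ 0.5559, -0.0215]), array([0.1041, 0.0258]), 15.0) [-0.012  0.045]
[156. 213.] 1900 (array([ 0.5514, -0.0454]), array([0.0467, 0.0158]), 21.9) [-0.017  0.021]
[169. 243.] 1814 (array([ 0.5589, -0.0623]), array([0.0471, 0.0159]), 24.7) [-0.009  0.004]
[169. 277.] 957 (array([ 0.5622, -0.0834]), array([0.039 , 0.0155]), 22.9) [-0.006 -0.017]
```

```bash
python3 go.py .572 -.080
```

```text
to mat [ 0.1159 -0.1272 -0.0002]
```

>>> move_arm --pt "0.03 -0.03 0 -0.02 -1" --pt "0.08 -0.08 0 -0.04 -1" --pt "0.16 -0.15 0 -0.05 -1" --pt "0.25 -0.22 0 -0.05 -1" --pt "0.34 -0.3 0 -0.05 -1" --pt "0.43 -0.37 0 -0.05 -1" --pt "0.52 -0.44 0 -0.05 -1" --pt "0.58 -0.49 0 -0.05 -1" --pt "0.62 -0.52 0 -0.05 -1" --pt "0.62 -0.52 0 -0.05 -1"

```text
time: 62.45
tcp_pos: [0.5843, -0.0043, 0.0149]
orientation: [1.89, 2.505, 0.001]
wrist_force: [3.3, -3.5, 5.9]
grip_width: 0.0055
gripper_force: 34.5
```

```bash
python3 panw.py .52 -.03 wrist scene; python3 pin.py .52 -.03; python3 go.py .52 -.03
```

```text
wrist (array([ 0.52027048, -0.03973301]), np.float64(0.07199558918579776), 3805, 7905)
scene (array([ 0.52483321, -0.04065199]), np.float64(0.07293954722684982), 199, 452)
[ 0.58434634 -0.00430916  0.01495211] 0.005659302473950903 62.55 15.910438347901653
[206. 167.] 151 (array([0.5197, 0.0302]), array([0.0028, 0.0313]), 89.7) [-0.    0.06]
[155. 223.] 1825 (array([ 0.4924, -0.011 ]), array([0.0475, 0.0157]), 34.8) [-0.028  0.019]
[170. 252.] 1745 (array([ 0.5032, -0.0257]), array([0.0479, 0.0162]), 37.2) [-0.017  0.004]
[291. 246.] 67 (array([0.5688, 0.0017]), array([0.0029, 0.0081]), 84.9) [0.049 0.032]
[168. 284.] 489 (array([ 0.5076, -0.0455]), array([0.0317, 0.0104]), 32.4) [-0.012 -0.016]
to mat [ 0.0721 -0.0712 -0.0003]
```

>>> move_arm --pt "0.04 -0.03 0 -0.02 -1" --pt "0.1 -0.06 0 -0.05 -1" --pt "0.18 -0.11 0 -0.07 -1" --pt "0.28 -0.17 0 -0.07 -1" --pt "0.37 -0.23 0 -0.07 -1" --pt "0.46 -0.28 0 -0.07 -1" --pt "0.53 -0.33 0 -0.07 -1" --pt "0.58 -0.36 0 -0.07 -1" --pt "0.6 -0.37 0 -0.07 -1" --pt "0.6 -0.37 0 -0.07 -1"

```text
time: 63.85
tcp_pos: [0.5327, 0.0433, 0.0149]
orientation: [1.604, 2.698, 0.0]
wrist_force: [4.0, -3.9, 5.2]
grip_width: 0.0056
gripper_force: 35.2
```

```bash
python3 panw.py .475 -.005 wrist scene; python3 pin.py .475 -.005; python3 go.py .475 -.005
```

```text
wrist (array([ 0.47842184, -0.00560718]), np.float64(0.07198639081103239), 3764, 7730)
scene (array([ 0.48333187, -0.00687588]), np.float64(0.07277003316111698), 203, 526)
[0.53267874 0.04328263 0.01492577] 0.005584403886538571 63.95 28.523926279705066
[155. 225.] 1810 (array([0.4448, 0.0159]), array([0.0469, 0.016 ]), 48.8) [-0.03   0.021]
[170. 254.] 1722 (array([0.4585, 0.0042]), array([0.048, 0.016]), 51.2) [-0.016  0.009]
[168. 285.] 407 (array([ 0.4665, -0.0144]), array([0.0285, 0.0093]), 48.3) [-0.008 -0.009]
to mat [ 0.0424 -0.0261 -0.0002]
```

>>> move_arm --pt "0.04 -0.02 0 -0.02 -1" --pt "0.09 -0.05 0 -0.05 -1" --pt "0.16 -0.09 0 -0.06 -1" --pt "0.24 -0.13 0 -0.06 -1" --pt "0.32 -0.17 0 -0.06 -1" --pt "0.4 -0.22 0 -0.06 -1" --pt "0.46 -0.25 0 -0.06 -1" --pt "0.5 -0.27 0 -0.06 -1" --pt "0.5 -0.27 0 -0.06 -1"

```text
time: 65.12
tcp_pos: [0.4851, 0.0749, 0.0149]
orientation: [1.343, 2.837, 0.001]
wrist_force: [3.9, -2.9, 6.1]
grip_width: 0.0059
gripper_force: 34.9
```

```bash
python3 panw.py .438 .016 wrist scene; python3 pin.py .438 .016; python3 go.py .438 .016
```

```text
wrist (array([0.4406565 , 0.01713541]), np.float64(0.07199640375810891), 3787, 7809)
scene (array([0.44597024, 0.01571648]), np.float64(0.07273950822055399), 205, 509)
[0.48505984 0.07488119 0.01492128] 0.005659996670124203 65.225 39.31805777822164
[155. 225.] 1812 (array([0.4037, 0.0323]), array([0.047 , 0.0157]), 59.2) [-0.034  0.016]
[170. 253.] 1742 (array([0.4196, 0.0233]), array([0.0469, 0.0161]), 61.2) [-0.018  0.007]
[168. 284.] 435 (array([0.4306, 0.0065]), array([0.0311, 0.0097]), 58.4) [-0.007 -0.01 ]
to mat [ 0.0069 -0.0024 -0.    ]
```

>>> move_arm --pt "0.04 -0.02 0 0 -1" --pt "0.08 -0.05 0 0 -1" --pt "0.08 -0.05 0 0 -1" --pt "0.08 -0.05 0 0 -1" --pt "0.08 -0.05 0 0 -0.8" --pt "0.08 -0.05 0 0 -0.6" --pt "0.08 -0.05 0 0 -0.5" --pt "0.08 -0.05 0 0 -0.5" --pt "0.08 -0.05 -0.2 0 -0.5" --pt "0.08 -0.05 -0.6 0 -0.5" --pt "0.08 -0.05 -1 0 -0.5" --pt "0.08 -0.05 -1 0 -0.5"

```text
time: 66.78
tcp_pos: [0.4773, 0.0785, 0.1175]
orientation: [1.345, 2.833, 0.006]
wrist_force: [-0.6, -0.1, -0.0]
grip_width: 0.0222
gripper_force: 0.0
```

>>> move_arm --pt "0 0.4 0 0 -0.5" --pt "0 0.8 0 0 -0.5" --pt "0 1 -0.4 0 -0.5" --pt "0 1 -0.8 0 -0.5" --pt "0 1 -0.8 0 -0.5"

```text
time: 67.4
tcp_pos: [0.5539, 0.1421, 0.1962]
orientation: [1.345, 2.835, 0.004]
wrist_force: [-0.3, 0.4, -0.3]
grip_width: 0.0222
gripper_force: 0.0
```

```bash
python3 panw.py .433 .02 wrist scene top; python3 pin.py .433 .02
python3 - <<'E'
from m import *
im,d,X=cloud('top'); save(im,'top9')
z=np.load('top0.npz');X0,d0=z['X'],z['d']
for n,(u,v) in dict(p1=(190,231),p2=(190,243),p3=(180,249),p4=(200,249)).items(): print(n,X[v,u].round(3),X0[v,u].round(3))
E
```

```text
wrist (array([0.43155939, 0.02079094]), np.float64(0.07242949312869346), 1493, 3221)
scene (array([0.4362223 , 0.01949576]), np.float64(0.072768889662451), 283, 580)
top (array([0.43138505, 0.02251468]), np.float64(0.0725096418445026), 195, 550)
[0.5505211  0.14104633 0.19177397] 0.0222055074047795 67.55 39.22357875467088
[154. 172.] 390 (array([0.395 , 0.0368]), array([0.0455, 0.0152]), 58.5) [-0.038  0.017]
[161. 186.] 397 (array([0.4109, 0.0276]), array([0.0459, 0.0152]), 59.7) [-0.022  0.008]
[167. 203.] 415 (array([0.4293, 0.0154]), array([0.0468, 0.0153]), 56.2) [-0.004 -0.005]
[175. 219.] 382 (array([0.4479, 0.0046]), array([0.0473, 0.0154]), 60.1) [ 0.015 -0.015]
[185. 234.] 397 (array([ 0.4679, -0.003 ]), array([0.0466, 0.0156]), 61.5) [ 0.035 -0.023]
p1 [0.463 0.327 0.052] [0.463 0.327 0.052]
p2 [0.431 0.325 0.059] [0.431 0.325 0.059]
p3 [0.415 0.35  0.062] [0.415 0.349 0.064]
p4 [0.414 0.297 0.064] [0.414 0.295 0.071]
```

View pics/top9.png

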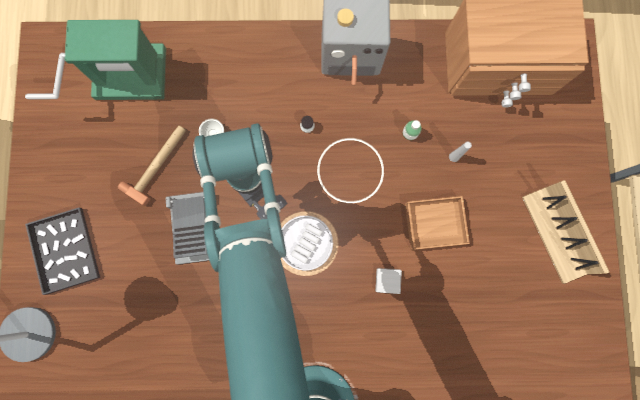

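The pan sits centred on the mat at about (306,243) with all five ingots. The bin is empty, the pedal is up and the other things are where they started.

```bash
python3 -c "
from bench import order
print(order.sign_off())"
```

```text
the job is handed in; nothing more can be done
None
```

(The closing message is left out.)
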